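Roll the shaft until its keyway faces up, cradle it and fit the key

ROBOT

A 7-joint arm with a two-finger parallel gripper is mounted at the origin on the work surface. World frame = base frame: x ahead of the robot, y to its left, z up, the work surface at z = 0. Lengths are in m, angles in rad, forces in N, time in s.
With the tool pointing down it reaches from about 0.425 to 0.825 m from the base axis. Payload 3.6 kg.
Tool frame: the origin (TCP) lies on the centre line of the jaws, within the pads' length; the fingertips stand 17 mm ahead of it and the grasp point (between the pads) lies 2 mm behind it; z points along the fingers, y is the line along which they close (so a half turn about z gives the same grasp; the last joint's range is limited). The gripper opens to 93 mm and grips with 3 to 60 N. Pads are 15 mm wide; open, the fingers measure 128 mm over their backs; the gripper's body (75 mm by 188 mm) begins 65 mm behind the grasp point.
Start: joints at [-0.026, 0.615, -0.013, 1.423, 0.008, 1.103, -0.04], TCP at [0.65, 0, 0.236] pointing down, gripper open.
Joint ranges: [-3.12, 3.12], [-0.3, 2.06], [-1.34, 1.32], [0.26, 2.42], [-1.36, 4.5], [0.01, 1.98], [-2.84, 2.84]. Speed limits (rad/s): [2.79, 2.79, 3.14, 3.14, 3.14, 3.14, 3.14].

INTERFACE

Orientations are given as a rotation vector (axis times angle).
In Python, from workcell import monitor, vision, robot gives the robot as it stands. The module is installed in compiled form; this text tells all that it offers.
- The arm moves only by the shell command python3 -m handwheel 'ROWS' [FORCE]. ROWS is JSON, a list of rows, each a list of 7 numbers: the turn, a rotation vector about the world's x, y, z in degrees, then the shift along the world's x, y, z in cm, then the opening, from -1 (shut) to 1 (fully open). A call has 1 to 8 rows; each row is the pose to reach, as a shift and turn from the pose commanded when the call began; what a row does not reach only later rows make up. A row lasts 1/12 s, in which the tool goes at most 41.7 mm and 7.16 degrees, less where a joint would pass 70% of its speed; a pose out of reach is approached as far as the arm can. A call with a gripper value outside its range is refused whole. The fingers move at their own pace and stop on an object; FORCE is the grip in N (left out, the last holds). Time passes only in rows, so rows that repeat a pose let the fingers close. It gives the time, the measured TCP pose, the force, the opening and the grip force at its end, in the units of the state.
- monitor.get_state(): the state, without advancing time (a new reading comes with each control period).
- vision.snapshot(name): name is "scene" or "side" or "wrist"; returns a dict with "frame" (384x512x3 uint8, red, green, blue), "vertical_fov" (degrees; the focal length in pixels is half the picture's height over the tangent of half this angle, whatever the lens; pixels are square), "cx", "cy" (the principal point, pixels), "rvec" (rotation vector, rad) and "tvec" (3), from world to camera coordinates, as OpenCV has them. Camera axes: x right, y down, z forward; pixel columns grow to the right and rows downward; lengths in m; the calibration is good to about 2 mm. A picture is of the moment at which its call begins. There is no depth.
- robot.hand_in(): hands the job in; it is judged then, once.
The state is a dict: "t": time; "joint_positions": joint angles; "qvel": joint speeds; "effort": joint torques, N m; "ee_pos": TCP position; "ee_rot": TCP orientation; "ft_force": force on the tool from outside, world axes, zero at the start; "wrist_torque": the same for the moment, N m; "gripper_width": finger opening in m; "grip_force": force on a finger pad.
Only numpy, scipy, OpenCV 4.12 (cv2) and the standard library are available. Lean on these libraries where they do the work, as an engineer would, in place of code of your own. Each camera call takes 0.05 s, during which the arm holds its last target. There are 200 camera calls.

TASK

Roll the aluminium shaft along its green mat, without lifting it, until its red keyway faces straight up. Then lift it across, keyway still up, into the two blue V-blocks, centred between them, let go of it, and press the brass key fully home in the keyway. Leave the other tools and parts where they lie.

Things in the scene. Friction and masses are not known exactly. Their poses are not given: they have to be found in the camera images.
- shaft: Aluminium cylinder, 50 mm diameter, 180 mm long, about 0.7 kg, lying on the mat (axis 28 mm above the bench). Origin at its centre; x runs along the shaft, z points from the axis out through the open side of the keyway. A red line on each end face runs from the centre towards the keyway. At the start the keyway faces sideways or down, at least 60 degrees from up, to either side.
- slot (a point): Centre of the keyway's floor, at (40.5, 0, 16) mm in the shaft's frame; axes as the shaft's. The keyway is a slot with square ends and a red floor, 71 mm long, 18 mm wide, floor 16 mm from the shaft's axis (9 mm below the crest), from x = +5 to +76 mm on the shaft; the shaft is plain and round from x = -90 to +5 mm.
- grip (a point): Point on the shaft's axis at x = -10 mm in the shaft's frame, in its plain round part beside the keyway and close to its centre of mass: a good place to hold it; axes as the shaft's.
- mat: Dark green rolling mat, fixed: 200 mm (x) x 240 mm (y) x 3 mm. Origin at the centre of its underside. The shaft starts near its middle, lying along the mat's x, and rolls along its y. Along the two y edges run yellow bars, 8 mm wide, tops 5 mm above the bench.
- cradle: Cradle, fixed: dark base plate 190 x 90 x 8 mm with two blue V-blocks (90-degree V open upwards), each 24 mm thick along x, 68 mm wide, tops 44 mm above the bench, middles at x = -57 and +57 mm, 90 mm free between them. Origin at the centre of the underside; the shaft is to lie along x.
- cradle_axis (a point): Where the shaft's centre must come to lie: 52 mm above the bench, midway between the V-blocks; axes as the cradle's.
- key: The brass feather key, a bar 68 mm long (x), 16 mm wide (y), 20 mm high (z), 0.12 kg, lying loose on the bench between mat and cradle. Origin at the centre of its underside. Fully home, its underside lies on the keyway's floor and it stands 11 mm above the shaft's crest.
- short_key: A small dark steel key, 36 x 10 x 9 mm, the wrong size; not needed. Origin at the centre of its underside.
- screwdriver: A screwdriver with a green handle, about 200 mm long; not needed. Origin at the centre of its underside.
- wrench: A steel open-ended wrench lying flat, about 180 mm long; not needed. Origin at the centre of its underside.
- bearing: A steel bearing ring lying flat, 72 mm across, 18 mm high; not needed. Origin at the centre of its underside.
- can: An upright closed metal spray can, 60 mm across, 130 mm tall; not needed. Origin at the centre of its underside.
- pump: A dark steel pump body with a brass port on one side, about 115 x 75 x 84 mm; not needed. Origin at the centre of its underside.

How it is judged:
By the outcome, as a careful person would: the job done as asked, in the order asked, and still so for the second after the job is handed in, with the robot touching nothing.
It also fails if it takes over 72 s, if anything falls off the work surface, if the arm or the gripper's body presses on something with over 40 N, if the wrist force passes 120 N, or if a joint passes its speed limit or range.

## Working session

There is one attempt and no reset: what is moved stays moved. The work goes in short steps, Python scripts to look and compute and a shell command to move; the robot and the scene stay as the last step left them, time stands still between calls to the robot, and variables do not carry over. Pictures are saved under pics/ and viewed, at most 10 in all, crops included, and the job is handed in when it is done.

```bash
mkdir -p pics; cat > h.py <<'E'
import numpy as np, cv2, pickle
from workcell import monitor, vision, robot
def snap(n,fn=None):
    s=vision.snapshot(n)
    if fn: cv2.imwrite('pics/'+fn,s['frame'][:,:,::-1])
    return s
def cam(s):
    f=s['frame'].shape[0]/2/np.tan(np.radians(s['vertical_fov'])/2)
    K=np.array([[f,0,s['cx']],[0,f,s['cy']],[0,0,1.]]);R=cv2.Rodrigues(np.array(s['rvec'],float))[0]
    return K,R,np.array(s['tvec'],float).ravel()
def px2w(s,uv,z):
    K,R,t=cam(s);d=R.T@np.linalg.inv(K)@np.array([uv[0],uv[1],1.]);c=-R.T@t
    return c+d*(z-c[2])/d[2]
def w2px(s,P):
    K,R,t=cam(s);q=(R@np.atleast_2d(P).T).T+t;q=q@K.T;return q[:,:2]/q[:,2:]
E
python3 - <<'E'
from h import *
a=[]
for n in('scene','side','wrist'):
    s=snap(n);pickle.dump(s,open(n+'0.pkl','wb'));a.append(s['frame'][:,:,::-1])
    K,R,t=cam(s);print(n,-R.T@t,R[2],K[0,0])
cv2.imwrite('pics/scene0.png',cv2.resize(a[0],(800,600),interpolation=3))
cv2.imwrite('pics/side0.png',cv2.resize(a[1],(800,600),interpolation=3))
print(monitor.get_state())
E
```

```text
scene [1.32120599 0.14505531 1.1006477 ] [-0.55114509 -0.09479451 -0.82900729] 485.16986892162384
side [ 0.18234536 -0.54798999  0.6418432 ] [ 0.47335711  0.63987869 -0.60538278] 413.2091978994759
wrist [0.65064679 0.07482401 0.38201182] [-0.00170789 -0.2647562  -0.96431387] 318.37913223940876
{'t': 0.15, 'joint_positions': array([-0.02648456,  0.61572639, -0.0126116 ,  1.42450845,  0.00808565,
        1.10339594, -0.04041242]), 'qvel': array([-7.14116596e-04, -2.54219451e-03, -7.81262847e-04, -5.03495875e-03,
       -9.31308626e-04, -1.75105283e-03, -4.98656807e-05]), 'effort': array([ 1.13936116e-03, -4.59350109e+01,  2.09416850e-01, -1.65943640e+01,
       -6.11101720e-02,  1.81601685e-02,  1.63591380e-04]), 'ee_pos': array([6.49435393e-01, 6.57896079e-06, 2.34735640e-01]), 'ee_rot': array([-2.22042231e+00, -2.22047882e+00,  2.21629829e-03]), 'ft_force': array([ 0.42021647,  0.38549814, -0.09851475]), 'wrist_torque': array([0.03678192, 0.06777941, 0.04990847]), 'grip_force': 0.0, 'gripper_width': 0.0928670188320765}
```

View pics/scene0.png

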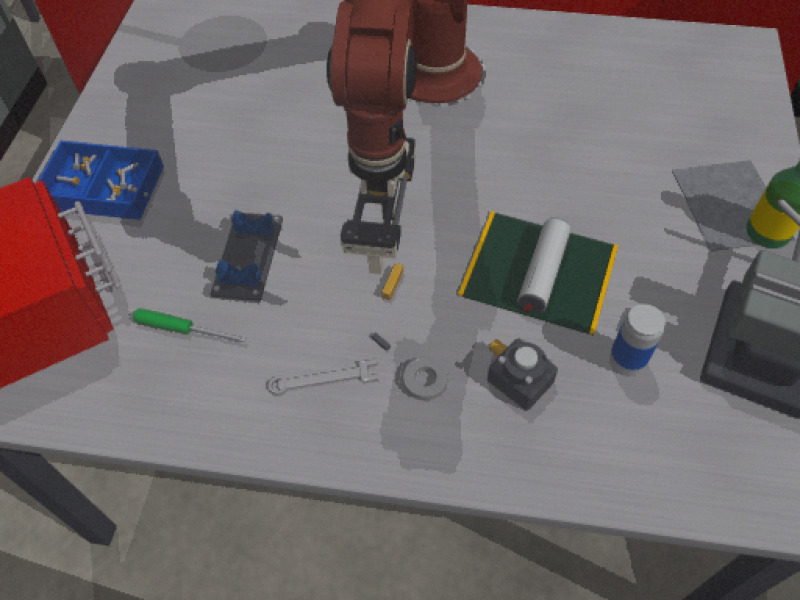

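View pics/side0.png

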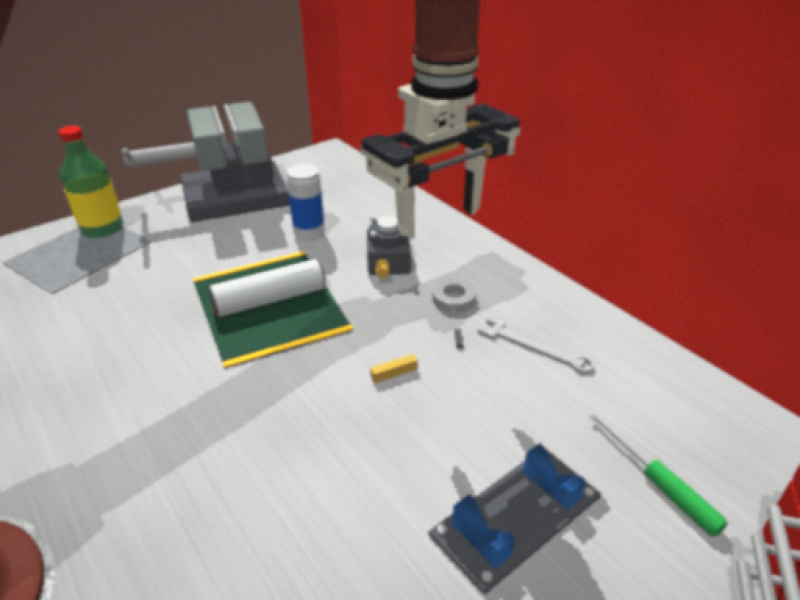

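The scene view shows the shaft on the mat at (545,265), key (393,281), cradle (247,256); red is visible at the shaft's near end (527,306). The side view shows the same layout from the other side. Next I'll zoom in to measure.

```bash
python3 - <<'E'
from h import *
s=pickle.load(open('scene0.pkl','rb'));d=pickle.load(open('side0.pkl','rb'))
F=s['frame'][:,:,::-1];G=d['frame'][:,:,::-1]
a=cv2.resize(F[130:215,290:400],(440,340),interpolation=2);b=cv2.resize(F[125:200,130:190],(240,300),interpolation=2)
c=cv2.resize(G[155:240,120:230],(440,340),interpolation=2)
e=cv2.resize(G[280:380,270:390],(360,300),interpolation=2)
im=np.zeros((600,800,3),np.uint8)
im[:340,:440]=a;im[:300,440:680]=b;im[340:600,:440]=c[:260];im[300:600,440:800]=e
cv2.imwrite('pics/crop1.png',im)
# key by colour (top face z=.02), yellow bars
for n,q in(('scene',s),('side',d)):
    h=cv2.cvtColor(q['frame'],cv2.COLOR_RGB2HSV)
    m=cv2.inRange(h,(15,120,60),(35,255,255));k,l,st,ce=cv2.connectedComponentsWithStats(m)
    for i in range(1,k):
        if st[i,4]>40:
            p=np.argwhere(l==i)[:,::-1].astype(np.float32);r=cv2.boxPoints(cv2.minAreaRect(p))
            print(n,st[i],'@z.005',[px2w(q,x,.005)[:2].round(4).tolist() for x in r],'c@.01',px2w(q,ce[i],.012).round(4))
E
```

```text
scene [480 122  32  32 536] @z.005 [[0.3263, 0.6122], [0.2609, 0.6634], [0.3446, 0.717], [0.406, 0.6665]] c@.01 [0.3419 0.6651 0.012 ]
scene [293 135  24  55 182] @z.005 [[0.578, 0.1113], [0.3807, 0.1526], [0.3838, 0.161], [0.5805, 0.1191]] c@.01 [0.4904 0.1351 0.012 ]
scene [377 156  19  58 194] @z.005 [[0.6255, 0.3376], [0.4276, 0.3787], [0.4295, 0.3876], [0.6271, 0.346]] c@.01 [0.5375 0.3602 0.012 ]
scene [245 169  13  23 153] @z.005 [[0.6003, -0.0217], [0.5258, -0.0074], [0.5328, 0.0113], [0.6069, -0.0035]] c@.01 [ 0.5719 -0.0045  0.012 ]
scene [313 218  11   9  60] @z.005 [[0.6769, 0.1729], [0.6583, 0.1857], [0.6729, 0.2012], [0.6912, 0.1884]] c@.01 [0.6786 0.1877 0.012 ]
side [265  91  29  13  88] @z.005 [[1.0205, 0.5332], [1.1657, 0.548], [1.1496, 0.5214], [1.0074, 0.5081]] c@.01 [1.0697 0.5151 0.012 ]
side [ 40 115  37  31 701] @z.005 [[0.3407, 0.8603], [0.4409, 0.8422], [0.397, 0.6483], [0.3079, 0.6691]] c@.01 [0.3698 0.7305 0.012 ]
side [124 161  71  20 188] @z.005 [[0.4332, 0.383], [0.6247, 0.3441], [0.62, 0.3326], [0.4302, 0.3719]] c@.01 [0.5211 0.3484 0.012 ]
side [240 166   9  11  82] @z.005 [[0.7124, 0.2425], [0.7299, 0.229], [0.7019, 0.1902], [0.6849, 0.2032]] c@.01 [0.7018 0.2073 0.012 ]
side [143 208  83  27 366] @z.005 [[0.3858, 0.162], [0.5809, 0.1213], [0.5745, 0.1062], [0.3822, 0.1474]] c@.01 [0.4734 0.1276 0.012 ]
side [238 228  28  16 260] @z.005 [[0.5474, 0.0194], [0.6143, 0.0064], [0.6019, -0.0203], [0.5369, -0.007]] c@.01 [ 0.5696 -0.0065  0.012 ]
```

View pics/crop1.png

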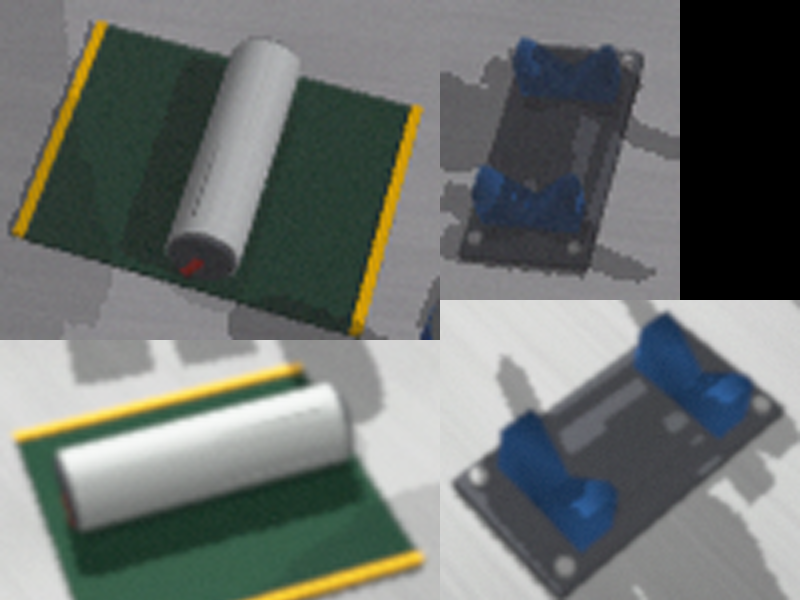

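The crops show the keyway mark on the shaft's near (+x) end pointing to -y and downward (line at about (190,267) in the crop). The cradle base corners are at (643,52), (587,272) and (460,258) in the scene crop, and (455,487), (565,598) and (783,410) in the side crop.

```bash
python3 - <<'E'
from h import *
s=pickle.load(open('scene0.pkl','rb'));d=pickle.load(open('side0.pkl','rb'))
for q,L in((s,[(180.75,138),(166.75,193),(135,189.5)]),(d,[(275,342.3),(311.7,379.3),(384.3,316.7)])):
    print('cradle',[px2w(q,p,.008)[:2].round(4) for p in L])
# red line pixels
for n,q in(('scene',s),):
    h=q['frame'].astype(int);m=(h[...,0]>1.5*h[...,1]+15)&(h[...,0]>70)
    m[:, :320]=0;m[:180]=0;m[210:]=0;m[:,370:]=0
    p=np.argwhere(m)[:,::-1];print(len(p),p.mean(0),p.tolist())
# shaft fit: bright silhouette axis on mat
from scipy.optimize import least_squares
ang=np.linspace(0,2*np.pi,60)
def outline(P):
    x,y,yaw=P;a=np.array([np.cos(yaw),np.sin(yaw),0]);b=np.array([-a[1],a[0],0]);c=np.array([x,y,.028])
    return np.vstack([c+e*.09*a+.025*(np.cos(t)*b+np.sin(t)*np.array([0,0,1])) for e in(-1,1) for t in ang])
def mask(P,q):
    m=np.zeros(q['frame'].shape[:2],np.uint8);cv2.fillConvexPoly(m,cv2.convexHull((w2px(q,outline(P))*16).astype(np.int32)),1,shift=4);return m
G={}
for n,q in(('s',s),('d',d)):
    f=q['frame'].astype(int);v=f.min(2)
    M=((f[...,1]-f[...,0])<8)&(v>35)
    reg=np.zeros_like(M);
    K=w2px(q,[px for px in[[.39,.17,.003],[.575,.13,.003],[.62,.33,.003],[.435,.37,.003]]])
    rr=np.zeros(M.shape,np.uint8);cv2.fillConvexPoly(rr,cv2.convexHull(K.astype(np.int32)),1)
    G[n]=(M,rr.astype(bool))
import itertools
best=[]
def cost(P):
    e=0
    for n,q in(('s',s),('d',d)):
        M,r=G[n];k=mask(P,q).astype(bool);rr=r|k
        e+=((k!=M)&rr).sum()
    return e
from scipy.optimize import minimize
r=minimize(lambda z:cost([.5+z[0]*.01,.25+z[1]*.01,-.204+z[2]*.02]),[0.5,0,0],method='Nelder-Mead',options=dict(initial_simplex=[[0,0,0],[1,0,0],[0,1,0],[0,0,1.]]))
P=[.5+r.x[0]*.01,.25+r.x[1]*.01,-.204+r.x[2]*.02];print(P,r.fun)
x,y,yaw=P;a=np.array([np.cos(yaw),np.sin(yaw),0]);b=np.array([-a[1],a[0],0]);e=np.array([x,y,.028])+.09*a
print('endc',w2px(s,e))
for t in range(60,181,15):
    tt=np.radians(t);print(t,w2px(s,[e+r_*(-np.sin(tt)*b+np.cos(tt)*np.array([0,0,1])) for r_ in(.008,.016)]).round(1).tolist())
E
```

```text
cradle [array([ 0.4496, -0.2323]), array([ 0.6435, -0.224 ]), array([ 0.6445, -0.3129])]
cradle [array([ 0.4474, -0.2403]), array([ 0.4528, -0.3261]), array([ 0.6372, -0.3189])]
11 [337.54545455 196.27272727] [[338, 195], [339, 195], [340, 195], [337, 196], [338, 196], [339, 196], [335, 197], [336, 197], [337, 197], [338, 197], [336, 198]]
[np.float64(0.5103638197659465), np.float64(0.2542234519675926), np.float64(-0.19653078382201644)] 247.0
endc [[339.43817167 195.06045035]]
60 [[337.1, 193.5], [334.7, 191.9]]
75 [[336.7, 193.8], [333.9, 192.6]]
90 [[336.5, 194.2], [333.5, 193.4]]
105 [[336.5, 194.7], [333.6, 194.3]]
120 [[336.7, 195.2], [334.0, 195.3]]
135 [[337.1, 195.6], [334.8, 196.2]]
150 [[337.6, 196.1], [335.9, 197.1]]
165 [[338.3, 196.4], [337.2, 197.8]]
180 [[339.1, 196.7], [338.7, 198.4]]
```

```bash
python3 -m handwheel '[[0,0,40,-15,25.6,0,1],[0,0,40,-15,25.6,0,1],[0,0,40,-15,25.6,0,1],[0,0,40,-15,25.6,0,1],[0,0,40,-15,25.6,0,1],[0,0,40,-15,25.6,0,1],[0,0,40,-15,25.6,0,1],[0,0,40,-15,25.6,0,1]]' 20
python3 -m handwheel '[[0,0,38.5,0,0,-8,1],[0,0,38.5,0,0,-8,1],[0,0,38.5,0,0,-8,1],[0,0,38.5,0,0,-8,1],[0,0,38.5,0,0,-8,1],[0,0,38.5,0,0,-8,1],[0,0,38.5,0,0,-8,1]]'
python3 - <<'E'
from h import *
s=snap('wrist');pickle.dump(s,open('w1.pkl','wb'));cv2.imwrite('pics/w1.png',s['frame'][:,:,::-1])
st=monitor.get_state();print(st['ee_pos'],st['ee_rot'],st['joint_positions']);K,R,t=cam(s);print(-R.T@t,R[2])
E
```

```text
t: 0.82
ee_pos: [0.4938, 0.2655, 0.2359]
ee_rot: [-1.305, -2.851, -0.007]
ft_force: [0.1, 1.3, 0.6]
gripper_width: 0.0927
grip_force: 0.0
t: 1.4
ee_pos: [0.5, 0.2555, 0.1551]
ee_rot: [-0.314, -3.125, 0.001]
ft_force: [0.0, 0.2, -0.9]
gripper_width: 0.0934
grip_force: 0.0
[0.50000657 0.25558472 0.15526927] [-3.17409797e-01 -3.12469526e+00  5.47749722e-04] [-0.26234205  0.59743834 -0.38896029  1.77318668  0.29315583  0.82915726
  0.5779523 ]
[0.42919118 0.27152992 0.30261137] [ 0.25895919 -0.05272612 -0.96444808]
```

View pics/w1.png

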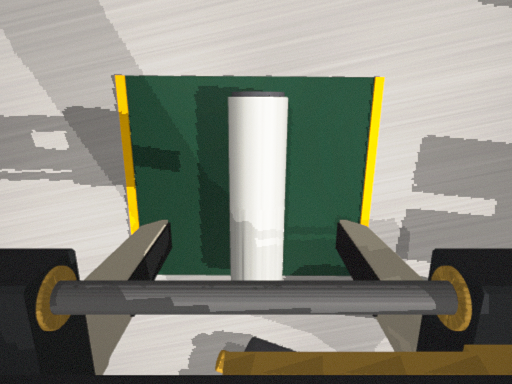

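The wrist view shows the shaft centred between the jaws (columns 230–286, middle 257), with the keyway hidden underneath. Next: straddle it and roll toward +y.

```bash
python3 -m handwheel '[[0,0,0,0,0,-4,1],[0,0,0,0,0,-8,1],[0,0,0,0,0,-11,1],[0,0,0,0,0,-12.8,1],[0,0,0,0,0,-12.8,0.2],[0,0,0,0,0,-12.8,0.2],[0,0,0,0,0,-12.8,0.2],[0,0,0,0,0,-12.8,0.2]]'
python3 -m handwheel '[[0,0,0,0.1,0.5,0,0.2],[0,0,0,0.2,1,0,0.2],[0,0,0,0.3,1.5,0,0.2],[0,0,0,0.4,2,0,0.2],[0,0,0,0.5,2.5,0,0.2],[0,0,0,0.6,3,0,0.2],[0,0,0,0.6,3,0,0.2],[0,0,0,0.6,3,0,0.2]]'
python3 - <<'E'
from h import *
s=snap('scene');pickle.dump(s,open('s2.pkl','wb'));w=snap('wrist')
im=np.zeros((384,800,3),np.uint8);im[:,:512]=w['frame'][:,:,::-1]
im[:255,512:]=cv2.resize(s['frame'][135:220,300:396,::-1],(288,255),interpolation=2);cv2.imwrite('pics/c2.png',im)
E
```

```text
t: 2.12
ee_pos: [0.5011, 0.2568, 0.0294]
ee_rot: [0.315, 3.123, 0.003]
ft_force: [0.7, 0.5, 1.2]
gripper_width: 0.0709
grip_force: 0.0
t: 2.78
ee_pos: [0.5059, 0.2869, 0.0276]
ee_rot: [-0.313, -3.126, -0.001]
ft_force: [-0.9, -0.4, 0.2]
gripper_width: 0.0559
grip_force: 0.0
```

View pics/c2.png

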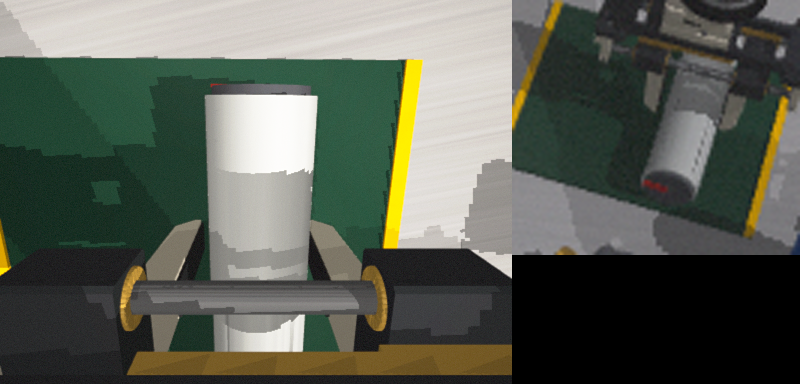

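The wrist view is upside down (its top is -x, its right is +y). The shaft rolled with the jaws, and the red end line now points to about -y (left, (655,186) in the scene crop). I'll keep rolling, then lift off and look from above the slot.

```bash
python3 -m handwheel '[[0,0,0,0.1,0.5,0,0.2],[0,0,0,0.2,1,0,0.2],[0,0,0,0.3,1.5,0,0.2],[0,0,0,0.4,2,0,0.2],[0,0,0,0.5,2.5,0,0.2],[0,0,0,0.6,3,0,0.2],[0,0,0,0.7,3.5,0,0.2],[0,0,0,0.7,3.5,0,0.2]]'
python3 -m handwheel '[[0,0,0,0,0,0,0.2],[0,0,0,0,0,0,0.3],[0,0,0,0,0,4,0.5],[0,0,0,0,0,8,0.5],[0,0,0,4,0,10,0.5],[0,0,0,8,-1,10,0.5],[0,0,0,10,-2,10,0.5],[0,0,0,10,-2,10,0.5]]'
python3 - <<'E'
from h import *
s=snap('scene');pickle.dump(s,open('s3.pkl','wb'));w=snap('wrist');pickle.dump(w,open('w3.pkl','wb'))
im=np.zeros((384,800,3),np.uint8);im[:,:512]=w['frame'][:,:,::-1]
im[:255,512:]=cv2.resize(s['frame'][135:220,300:396,::-1],(288,255),interpolation=2);cv2.imwrite('pics/c3.png',im)
E
```

```text
t: 3.55
ee_pos: [0.5129, 0.3231, 0.0277]
ee_rot: [0.312, 3.126, 0.003]
ft_force: [-0.3, 0.6, -1.0]
gripper_width: 0.0561
grip_force: 0.0
t: 4.22
ee_pos: [0.6198, 0.2944, 0.1276]
ee_rot: [0.33, 3.118, -0.005]
ft_force: [1.2, -1.5, -1.4]
gripper_width: 0.0697
grip_force: 0.0
```

View pics/c3.png

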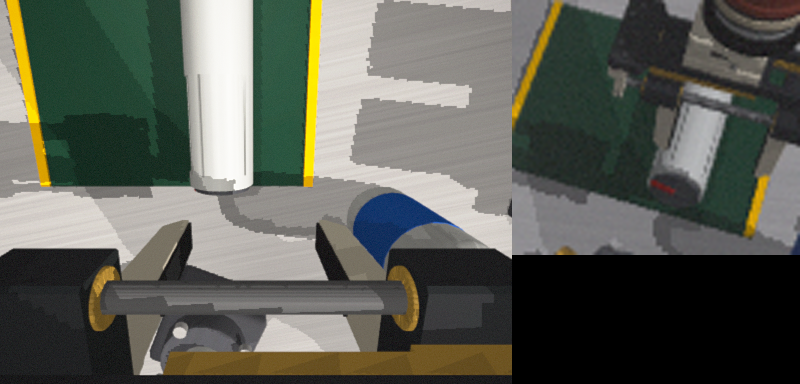

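The wrist view shows the shaft (columns 187–250) with two thin dark lines at columns 199 and 227. The scene crop shows the end line still pointing left, at about (662,186). I'll settle the angle with numbers.

```bash
python3 - <<'E'
from h import *
w=pickle.load(open('w3.pkl','rb'));f=w['frame'].astype(int)
for r in(60,100,130,160): print(r,' '.join('%d/%d'%(f[r,c,0],f[r,c,1]) for c in range(184,256,2)))
m=(f[...,0]>1.4*f[...,1]+15)&(f[...,2]<1.3*f[...,1]);m[:,:180]=0;m[:,260:]=0;m[210:]=0
print('redw',np.argwhere(m)[:,::-1].tolist()[:40])
s=pickle.load(open('s3.pkl','rb'));h=s['frame'].astype(int)
m=(h[...,0]>1.5*h[...,1]+15)&(h[...,0]>60);m[:,:320]=0;m[:180]=0;m[215:]=0;m[:,380:]=0
print('reds',np.argwhere(m)[:,::-1].tolist())
for r in range(190,206): print(r,' '.join('%d/%d'%(h[r,c,0],h[r,c,1]) for c in range(342,368)))
# shaft in world from wrist: edges at rows 100 of shaft at crest plane z=.028
for r in(40,160): print([px2w(w,(c,r),.028)[:2].round(4).tolist() for c in (187,251)])
print('end px wrist',px2w(w,(219,186),.045))
E
```

```text
60 139/138 153/152 162/159 165/166 183/180 194/193 206/203 214/210 220/219 224/222 230/229 235/233 238/237 241/241 245/243 246/246 247/247 249/248 249/248 248/248 250/249 250/249 250/250 251/251 250/249 249/248 248/247 247/245 245/245 243/243 240/239 240/238 232/231 221/221 190/189 40/74
100 36/63 45/66 143/142 160/159 173/172 185/184 199/197 185/183 158/156 213/211 222/219 226/225 231/228 235/235 241/241 245/245 247/246 248/247 247/246 247/247 248/247 250/250 252/251 251/251 250/250 249/249 250/249 246/244 247/246 239/238 220/219 237/236 233/232 223/221 195/196 36/73
130 31/56 29/51 54/74 138/137 165/164 178/176 189/187 203/201 175/173 184/184 218/219 227/226 229/227 232/231 239/238 244/244 246/246 248/248 247/246 247/246 248/247 250/249 252/251 252/251 251/250 249/248 249/249 247/246 248/247 242/242 190/186 240/239 236/235 225/223 201/201 36/73
160 27/42 20/45 22/42 68/74 150/150 168/166 181/180 197/194 205/203 151/149 218/215 223/221 227/226 229/228 234/233 243/241 245/245 248/247 248/247 248/247 248/248 250/250 251/251 252/251 251/251 250/250 250/249 249/249 248/248 245/244 174/1
[... 2364 characters left out ...]
9 47/51 47/49 48/47 50/52 44/46 45/47 46/45 42/47 57/67 38/57 39/54 31/53 41/64 37/64
203 49/58 36/49 40/54 32/49 39/57 36/55 34/52 36/56 34/43 37/48 42/48 47/49 47/44 49/48 48/49 48/51 51/50 42/51 43/48 34/52 34/51 37/55 37/58 37/59 39/61 42/64
204 120/120 118/116 96/96 52/62 53/67 37/48 34/51 34/53 37/54 39/53 35/52 41/58 42/52 40/43 35/41 37/42 34/42 29/38 32/44 31/40 35/55 37/53 39/59 42/63 39/61 37/60
205 126/124 128/125 122/121 118/116 118/119 96/97 94/96 41/52 37/46 35/50 36/46 35/42 32/43 27/41 35/45 33/41 39/45 33/42 35/46 37/44 33/46 22/42 37/50 36/48 36/59 42/60
[[0.4956, 0.2752], [0.505, 0.3198]]
[[0.5793, 0.2527], [0.5896, 0.3018]]
end px wrist [0.60086517 0.27517454 0.045     ]
```

The shaft is about 28 mm short of where the jaws were, because opening them while offset pushed it back. The angle is now about 76°, which needs another 33 mm of roll. This time I'll grip at the end of the roll.

```bash
python3 -m handwheel '[[0,0,0,-4,0.1,0,1],[0,0,0,-8,0.1,0,1],[0,0,0,-11.4,0.1,0,1],[0,0,0,-11.4,0.1,0,1],[0,0,0,-11.4,0.1,0,1],[0,0,0,-11.4,0.1,0,1]]'
python3 - <<'E'
from h import *
w=snap('wrist');f=w['frame'].astype(int);st=monitor.get_state();p=st['ee_pos'];print(p,st['ee_rot'])
pts=[]
for r in range(110,230,12):
    b=np.where(f[r,:,0]>f[r,:,1]*.95)[0];b=b[(b>180)&(b<330)];g=f[r,:,1]-f[r,:,0];k=[c for c in range(185,330) if g[c]<6 and f[r,c].min()>60]
    if k:
        a,c=[px2w(w,(q,r),.028)[:2] for q in(min(k),max(k))];pts.append((a+c)/2);print(r,min(k),max(k),pts[-1].round(4))
pts=np.array(pts);n=np.array([.199,.980]);print('lat shaft',pts@n,'tool',p[:2]@n)
E
```

```text
t: 4.82
ee_pos: [0.4987, 0.3026, 0.1281]
ee_rot: [0.312, 3.125, 0.0]
ft_force: [0.7, 0.3, 0.6]
gripper_width: 0.0928
grip_force: 0.0
[0.49967767 0.30227838 0.12794289] [3.14914020e-01 3.12459641e+00 7.86378301e-04]
110 211 263 [0.4326 0.305 ]
122 203 267 [0.441  0.3017]
134 204 267 [0.4499 0.3001]
146 204 267 [0.459  0.2982]
158 204 267 [0.4682 0.2962]
170 205 266 [0.4776 0.2941]
182 205 266 [0.4872 0.292 ]
194 206 266 [0.4971 0.2903]
206 206 266 [0.5071 0.2881]
218 206 265 [0.5173 0.2855]
lat shaft [0.38501318 0.3833821  0.38364393 0.38352202 0.38339764 0.38327061
 0.38314106 0.38341405 0.38328328 0.3827357 ] tool 0.3956686731469934
```

```bash
cat > lat.py <<'E'
from h import *
def lat(r0=110,r1=230):
    w=snap('wrist');f=w['frame'].astype(int);pts=[]
    for r in range(r0,r1,8):
        g=f[r,:,1]-f[r,:,0];m=((g<6)&(f[r].min(1)>60)).astype(np.uint8)
        k,l,st,c=cv2.connectedComponentsWithStats(m[None])
        for i in range(1,k):
            if 45<st[i,2]<140 and 120<st[i,0]<330:
                a,b=[px2w(w,(q,r),.028)[:2] for q in(st[i,0],st[i,0]+st[i,2]-1)];pts.append((a+b)/2)
    return np.array(pts),w
E
python3 - <<'E'
from lat import *
n=np.array([.199,.980])
for i in range(3):
    p,w=lat();print(monitor.get_state()['t'],np.median(p@n).round(4),len(p))
pickle.dump(snap('scene'),open('s4.pkl','wb'));s=pickle.load(open('s4.pkl','rb'));h=s['frame'].astype(int)
m=(h[...,0]>1.5*h[...,1]+15)&(h[...,0]>60);m[:,:320]=0;m[:180]=0;m[215:]=0;m[:,380:]=0
q=np.argwhere(m)[:,::-1];print('reds',q.tolist(),cv2.fitLine(q.astype(np.float32),2,0,.01,.01).ravel())
a=np.array([.98,-.199,0]);b=np.array([.199,.98,0]);e=np.array([.515,.2865,.028])+.09*a
print(w2px(s,e))
for t in range(45,121,15):
    tt=np.radians(t);print(t,w2px(s,[e+r_*(-np.sin(tt)*b+np.cos(tt)*np.array([0,0,1])) for r_ in(.008,.025)]).round(1).tolist())
E
```

```text
4.9167 0.3833 15
4.9667 0.3833 15
5.0167 0.3834 15
reds [[343, 195], [343, 196], [344, 196], [345, 196], [346, 196], [347, 196], [345, 197], [346, 197], [347, 197], [348, 197], [349, 197], [348, 198], [349, 198], [350, 198]] [9.4405109e-01 3.2979923e-01 3.4642856e+02 1.9671428e+02]
[[351.56616865 197.92268361]]
45 [[349.8, 196.1], [345.9, 192.3]]
60 [[349.2, 196.4], [344.2, 193.0]]
75 [[348.8, 196.7], [342.9, 194.0]]
90 [[348.6, 197.1], [342.3, 195.3]]
105 [[348.6, 197.5], [342.3, 196.7]]
120 [[348.8, 198.0], [342.9, 198.2]]
```

```bash
python3 -m handwheel '[[0,0,0,0.75,-1.4,0,1],[0,0,0,0.75,-1.4,0,1],[0,0,0,0.75,-1.4,-3.5,1],[0,0,0,0.75,-1.4,-7,1],[0,0,0,0.75,-1.4,-10,1],[0,0,0,0.75,-1.4,-10,0.25],[0,0,0,0.75,-1.4,-10,0.2],[0,0,0,0.75,-1.4,-10,0.2]]'
python3 -m handwheel '[[0,0,0,0,0,0,0.2],[0,0,0,0.1,0.5,0,0.2],[0,0,0,0.2,1,0,0.2],[0,0,0,0.3,1.5,0,0.2],[0,0,0,0.4,2,0,0.2],[0,0,0,0.5,2.5,0,0.2],[0,0,0,0.6,3,0,0.2],[0,0,0,0.7,3.3,0,0.2]]'
python3 -m handwheel '[[0,0,0,0,0.2,0,0.2],[0,0,0,0.05,0.3,0,0.2],[0,0,0,0.05,0.35,0,0.2],[0,0,0,0.05,0.35,0,0.1],[0,0,0,0.05,0.35,0,0],[0,0,0,0.05,0.35,0,0],[0,0,0,0.05,0.35,0,0]]' 20
python3 - <<'E'
from h import *
s=snap('scene');pickle.dump(s,open('s5.pkl','wb'));d=snap('side');pickle.dump(d,open('d5.pkl','wb'));p=monitor.get_state()['ee_pos'];print(p)
uv=w2px(d,[p])[0].astype(int);us=w2px(s,[p+[.06,-.01,0]])[0].astype(int);print(uv,us)
im=np.zeros((384,800,3),np.uint8);c=lambda q,u:cv2.resize(cv2.getRectSubPix(q['frame'][:,:,::-1].copy(),(80,76),(float(u[0]),float(u[1]))),(400,380),interpolation=2)
im[:380,:400]=c(s,us);im[:380,400:]=c(d,uv);cv2.imwrite('pics/c5.png',im)
E
```

```text
t: 5.73
ee_pos: [0.5072, 0.2888, 0.0288]
ee_rot: [0.315, 3.125, 0.002]
ft_force: [0.8, 0.1, 0.2]
gripper_width: 0.0778
grip_force: 0.0
t: 6.4
ee_pos: [0.5134, 0.3227, 0.0277]
ee_rot: [0.313, 3.126, 0.002]
ft_force: [0.6, 0.8, 0.2]
gripper_width: 0.056
grip_force: 0.0
t: 6.98
ee_pos: [0.5141, 0.3248, 0.0278]
ee_rot: [0.315, 3.125, 0.001]
ft_force: [0.1, 0.9, 0.6]
gripper_width: 0.0496
grip_force: 20.0
[0.51412101 0.32478557 0.02775578]
[160 170] [369 190]
```

View pics/c5.png

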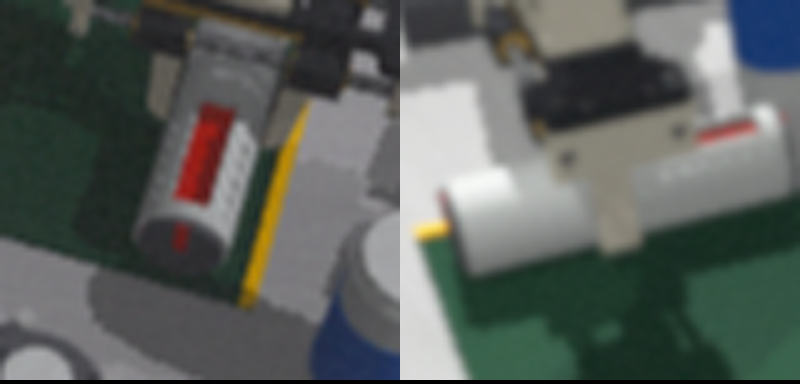

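The slot faces almost straight up and is gripped; in the scene crop, red runs from (220,105) to (190,200) and the end line is at (181,237). I'll fit the residual angle against the silhouette.

```bash
cat > fit.py <<'E'
from h import *
from scipy.optimize import least_squares
def model(q,x,y,yaw,zc,th):
    # th: keyway tilt toward -y side (rad). returns masks shaft, visible floor
    a=np.array([np.cos(yaw),np.sin(yaw),0]);b=np.array([-a[1],a[0],0]);zz=np.array([0,0,1.]);c=np.array([x,y,zc])
    kz=np.cos(th)*zz-np.sin(th)*b;ky=np.cos(th)*b+np.sin(th)*zz
    S=8
    def poly(P):
        m=np.zeros(q['frame'].shape[:2],np.uint8);m=np.repeat(np.repeat(m,4,0),4,1)
        uv=(w2px(q,P)+.5)*4-.5;cv2.fillConvexPoly(m,cv2.convexHull((uv*16).round().astype(np.int32)),255,shift=4);return m
    t=np.linspace(0,2*np.pi,80)
    sh=poly(np.vstack([c+e*.09*a+.025*(np.cos(i)*b+np.sin(i)*zz) for e in(-1,1) for i in t]))
    fl=poly([c+X*a+Y*ky+.016*kz for X in(.005,.076) for Y in(-.009,.009)])
    mo=poly([c+X*a+Y*ky+.0233*kz for X in(.005,.076) for Y in(-.009,.009)])
    ln=poly([c+.09*a+Y*ky+Z*kz for Y in(-.0015,.0015) for Z in(0,.023)])
    f=lambda m:cv2.resize(m,(q['frame'].shape[1],q['frame'].shape[0]),interpolation=cv2.INTER_AREA)/255.
    return f(sh),f(fl&mo),f(ln)
E
cat > runfit.py <<'E'
from fit import *
import sys
from scipy.optimize import minimize
s=pickle.load(open(sys.argv[1],'rb'));h=s['frame'].astype(float)
x0,y0,yw,zc=map(float,sys.argv[2:6]);mode=sys.argv[6]
a=np.array([np.cos(yw),np.sin(yw)]);n=np.array([-a[1],a[0]])
R=np.clip((h[...,0]-h[...,1]-8)/70,0,1)
green=(h[...,1]-h[...,0])>7
if mode=='cradle': green=(h[...,2]-h[...,0]>15)|(h.max(2)<62)
band=model(s,x0,y0,yw,zc,0)[0]
roi=cv2.dilate((model(s,x0+.045*a[0],y0+.045*a[1],yw,zc,0)[0]*band>.5).astype(np.uint8),np.ones((7,7)))>0
pr=w2px(s,[[*(np.array([x0,y0])+.03*a),zc]])[0];roi[:int(pr[1])]=False
def cost(v,full=False):
    dl,da,th=v[0]*.002,v[1]*.002,np.radians(v[2]*5);p=np.array([x0,y0])+dl*n+da*a
    sh,fl,ln=model(s,p[0],p[1],yw,zc,th)
    e=((fl-R)[roi&(sh>.3)]**2).sum() 
    fg=(~green)|(R>.3)
    e2=((sh-fg)[roi]**2).sum()
    return e+e2 if not full else (e,e2,p)
b=None
for t0 in(-2,0,2):
    r=minimize(cost,[0,0,t0],method='Nelder-Mead',options=dict(initial_simplex=[[0,0,t0],[1,0,t0],[0,1,t0],[0,0,t0+1]]))
    if b is None or r.fun<b.fun:b=r
print('theta(-y side) deg',b.x[2]*5,'lat mm',b.x[0]*2,'ax mm',b.x[1]*2,cost(b.x,True))
for t in(-10,-5,0,5,10):
    r=minimize(lambda v:cost([v[0],v[1],t/5]),b.x[:2],method='Nelder-Mead',options=dict(initial_simplex=[[0,0],[1,0],[0,1]]));print(t,r.fun.round(1),(r.x*2).round(1))
E
python3 runfit.py s5.pkl 0.5239 0.3228 -0.2007 0.028 mat
```

```text
theta(-y side) deg 4.799598545911967 lat mm -1.978100024124294 ax mm -2.0622270926409376 (np.float64(8.960154963946362), np.float64(88.74466743560168), array([0.52148482, 0.32127272]))
-10 124.4 [-3.  -2.2]
-5 112.0 [-2.7 -2. ]
0 100.7 [-2.6 -1.8]
5 97.8 [-2. -2.]
10 103.9 [-1.6 -2.1]
```

```bash
python3 -m handwheel '[[0,0,0,0,0,0,0.1],[0,0,0,0,0,0,0.3],[0,0,0,0,0,0,0.6],[0,0,0,0,0,2,0.8],[0,0,0,0,0,6,0.8],[0,0,0,4,-1,10,0.8],[0,0,0,8,-1.5,10,0.8],[0,0,0,10,-2,10,0.8]]'
python3 -m handwheel '[[0,0,0,0,0,0,0.8],[0,0,0,0,0,0,0.8],[0,0,0,0,0,0,0.8]]'
python3 - <<'E'
from h import *
w=snap('wrist');pickle.dump(w,open('w6.pkl','wb'));f=w['frame'].astype(int)
pickle.dump(snap('scene'),open('s6.pkl','wb'))
R=(f[...,0]>1.6*f[...,1]+20)&(f[...,2]<1.6*f[...,1]+20);S=(f[...,1]-f[...,0]<6)&(f.min(2)>40)
for r in range(20,190,12):
    c=np.where(R[r])[0];c=c[(c>120)&(c<380)]
    m=(S[r]|R[r]).astype(np.uint8)[None];k,l,st,_=cv2.connectedComponentsWithStats(m)
    print(r,(c.min(),c.max(),len(c)) if len(c) else None,[(st[i,0],st[i,0]+st[i,2]-1) for i in range(1,k) if 40<st[i,2]<140])
print(monitor.get_state()['ee_pos'])
E
python3 runfit.py s6.pkl 0.5239 0.3228 -0.2007 0.028 mat|head -1
```

```text
t: 7.75
ee_pos: [0.6176, 0.3047, 0.1319]
ee_rot: [0.314, 3.119, 0.005]
ft_force: [1.3, 0.5, -0.0]
gripper_width: 0.0832
grip_force: 0.0
t: 8.0
ee_pos: [0.6126, 0.3044, 0.1268]
ee_rot: [-0.314, -3.123, 0.001]
ft_force: [0.1, 0.9, -0.8]
gripper_width: 0.0837
grip_force: 0.0
20 None [(np.int32(219), np.int32(289))]
32 None [(np.int32(219), np.int32(289))]
44 None [(np.int32(220), np.int32(288))]
56 None [(np.int32(220), np.int32(288))]
68 None [(np.int32(220), np.int32(287))]
80 None [(np.int32(220), np.int32(287))]
92 (np.int64(239), np.int64(263), 25) [(np.int32(220), np.int32(287))]
104 (np.int64(239), np.int64(263), 25) [(np.int32(221), np.int32(286))]
116 (np.int64(239), np.int64(263), 25) [(np.int32(221), np.int32(286))]
128 (np.int64(239), np.int64(263), 25) [(np.int32(221), np.int32(285))]
140 (np.int64(239), np.int64(262), 24) [(np.int32(221), np.int32(285))]
152 (np.int64(239), np.int64(262), 24) [(np.int32(221), np.int32(284))]
164 (np.int64(239), np.int64(262), 24) [(np.int32(221), np.int32(284))]
176 (np.int64(239), np.int64(262), 24) [(np.int32(222), np.int32(283))]
188 None [(np.int32(222), np.int32(283))]
[0.61195263 0.3054495  0.12709966]
theta(-y side) deg 4.174104960955399 lat mm -2.2082624938370445 ax mm -1.774208696318595 (np.float64(10.008549380536527), np.float64(65.74809688581315), array([0.52172118, 0.32098976]))
```

From straight above, the red floor (columns 239–262) sits about 2 px to the -y side of the shaft's middle (253), so the tilt is about 4.3° toward -y. Before gripping, I'll scout the key and cradle with the wrist camera.

```bash
python3 -m handwheel '[[0,0,0,0,-10,2.8,0.8],[0,0,0,2,-20,2.8,0.8],[0,0,0,2,-31,2.8,0.8],[0,0,0,2,-31,2.8,0.8],[0,0,0,2,-31,2.8,0.8],[0,0,0,2,-31,2.8,0.8],[0,0,0,2,-31,2.8,0.8],[0,0,0,2,-31,2.8,0.8]]'
python3 -c "
from h import *
import pickle
for i in range(2): w=snap('wrist')
pickle.dump(w,open('wk.pkl','wb'))"
python3 -m handwheel '[[0,0,13.8,-2,-27,0,0.8],[0,0,13.8,-2,-27,0,0.8],[0,0,13.8,-2,-27,0,0.8],[0,0,13.8,-2,-27,0,0.8],[0,0,13.8,-2,-27,0,0.8],[0,0,13.8,-2,-27,0,0.8],[0,0,13.8,-2,-27,0,0.8],[0,0,13.8,-2,-27,0,0.8]]'
cat > boxfit.py <<'E'
from h import *
from scipy.optimize import minimize
def boxmask(q,x,y,yaw,boxes):
    R=cv2.Rodrigues(np.array([0,0,yaw]))[0];m=np.zeros((384*4,512*4),np.uint8)
    for (cx,l,w,z0,z1) in boxes:
        P=np.array([[cx+i*l/2,j*w/2,k] for i in(-1,1) for j in(-1,1) for k in(z0,z1)])@R.T+[x,y,0]
        uv=(w2px(q,P)+.5)*4-.5;cv2.fillConvexPoly(m,cv2.convexHull((uv*16).round().astype(np.int32)),255,shift=4)
    return cv2.resize(m,(512,384),interpolation=cv2.INTER_AREA)/255.
def fit(q,T,p0,boxes,hull=False,rowmax=245):
    roi=cv2.dilate((boxmask(q,*p0,boxes)>0).astype(np.uint8),np.ones((41,41)))>0;roi[rowmax:]=0
    T=T&roi
    if hull:
        k,l,st,_=cv2.connectedComponentsWithStats(T.astype(np.uint8));H=np.zeros(T.shape,np.uint8)
        for i in range(1,k):
            if st[i,4]>60: cv2.fillConvexPoly(H,cv2.convexHull(np.argwhere(l==i)[:,::-1].astype(np.int32)),1)
        T=H>0
    c=lambda v:(np.abs(boxmask(q,p0[0]+v[0]*.005,p0[1]+v[1]*.005,p0[2]+v[2]*.05,boxes)-T)[roi]).sum()
    r=minimize(c,[0,0,0],method='Nelder-Mead',options=dict(initial_simplex=[[0,0,0],[1,0,0],[0,1,0],[0,0,1]]))
    return p0[0]+r.x[0]*.005,p0[1]+r.x[1]*.005,np.degrees(p0[2]+r.x[2]*.05),r.fun,T.sum()
E
python3 - <<'E'
from boxfit import *
for i in range(2): w=snap('wrist')
pickle.dump(w,open('wc.pkl','wb'));print(monitor.get_state()['ee_pos'])
k=pickle.load(open('wk.pkl','rb'))
def brass(q): h=cv2.cvtColor(q['frame'],cv2.COLOR_RGB2HSV);return cv2.inRange(h,(12,110,50),(35,255,255))>0
def blue(q): h=cv2.cvtColor(q['frame'],cv2.COLOR_RGB2HSV);return cv2.inRange(h,(100,100,25),(130,255,255))>0
KB=[(0,.068,.016,0,.02)];CB=[(-.057,.024,.068,.008,.044),(.057,.024,.068,.008,.044)]
print('key w',fit(k,brass(k),(.572,-.005,-.19),KB))
for n in('scene0','side0'):
    q=pickle.load(open(n+'.pkl','rb'));print(n,'key',fit(q,brass(q),(.572,-.005,-.19),KB,rowmax=384));print(n,'cr',fit(q,blue(q),(.545,-.276,.04),CB,True,384))
print('cr w',fit(w,blue(w),(.545,-.276,.04),CB,True))
E
```

```text
t: 8.77
ee_pos: [0.6332, -0.0123, 0.1556]
ee_rot: [-0.323, -3.124, 0.008]
ft_force: [0.1, -1.1, 0.3]
gripper_width: 0.0836
grip_force: 0.0
t: 9.53
ee_pos: [0.6119, -0.2821, 0.1547]
ee_rot: [0.051, -3.139, 0.007]
ft_force: [0.1, -0.5, 0.1]
gripper_width: 0.0845
grip_force: 0.0
[ 0.61394668 -0.27369733  0.15529714]
key w (np.float64(0.5730697155720856), np.float64(-0.0023462263331137513), np.float64(-11.262682062390622), np.float64(86.89803921568628), np.int64(1433))
scene0 key (np.float64(0.5698563449186915), np.float64(-0.0045730400986650375), np.float64(-8.534195311350425), np.float64(28.823529411764703), np.int64(157))
scene0 cr (np.float64(0.5444747935885339), np.float64(-0.27558286842251356), np.float64(1.8453591285833502), np.float64(85.13725490196079), np.int64(698))
side0 key (np.float64(0.5721143144939825), np.float64(-0.004252850567853009), np.float64(-6.990338375778253), np.float64(93.63529411764706), np.int64(267))
side0 cr (np.float64(0.5440579364344674), np.float64(-0.276825758664441), np.float64(1.7736352380200064), np.float64(132.10588235294117), np.int64(1893))
cr w (np.float64(0.5461514200175502), np.float64(-0.27297724796099937), np.float64(1.7852504622901104), np.float64(270.9176470588235), np.int64(6665))
```

```bash
python3 - <<'E'
from boxfit import *
for i in range(3): w=snap('wrist')
pickle.dump(w,open('wc.pkl','wb'));print(monitor.get_state()['ee_pos'],monitor.get_state()['ee_rot'],monitor.get_state()['joint_positions'])
def blue(q): h=cv2.cvtColor(q['frame'],cv2.COLOR_RGB2HSV);return cv2.inRange(h,(100,100,25),(130,255,255))>0
CB=[(-.057,.024,.068,.008,.044),(.057,.024,.068,.008,.044)]
print('cr w',fit(w,blue(w),(.545,-.276,.04),CB,True))
print('cr w',fit(w,blue(w),(.545,-.276,.03),CB,False))
T=blue(w);k,l,st,ce=cv2.connectedComponentsWithStats(T.astype(np.uint8));print([(st[i].tolist()) for i in range(1,k) if st[i,4]>100])
for p in((.5455,-.2745,.0315),):
    m=boxmask(w,*p,CB)>.5;k,l,st,ce=cv2.connectedComponentsWithStats(m.astype(np.uint8));print(st[1:])
E
```

```text
[ 0.61491947 -0.27128166  0.15589552] [-0.07165507  3.14029464  0.00369139] [ 0.64313348  0.76812742 -0.48436655  1.43603115  0.3835727   1.0322717
  1.69360566]
cr w (np.float64(0.5461522308837516), np.float64(-0.2730934612960286), np.float64(1.7470599524248116), np.float64(256.1882352941177), np.int64(6726))
cr w (np.float64(0.5461591927646097), np.float64(-0.2730384289543989), np.float64(1.8211391917541824), np.float64(846.3725490196078), np.int64(6007))
[[208, 7, 93, 44, 3470], [211, 153, 83, 36, 2537]]
[[ 206    5   93   45 3963]
 [ 209  153   83   36 2880]]
```

```bash
python3 -m handwheel '[[0,0,-13.8,-5,30,0,1],[0,0,-13.8,-10,59.6,0,1],[0,0,-13.8,-10,59.6,0,1],[0,0,-13.8,-10,59.6,0,1],[0,0,-13.8,-10,59.6,0,1],[0,0,-13.8,-10,59.6,0,1],[0,0,-13.8,-10,59.6,0,1],[0,0,-13.8,-10,59.6,0,1]]'
python3 -m handwheel '[[0,0,0,0,0,0,1],[0,0,0,0,0,0,1],[0,0,0,0,0,0,1],[0,0,0,0,0,0,1],[0,0,0,0,0,0,1],[0,0,0,0,0,0,1],[0,0,0,0,0,0,1],[0,0,0,0,0,0,1]]'
python3 -m handwheel '[[0,0,0,0,0,0,1],[0,0,0,0,0,0,1],[0,0,0,0,0,0,1]]'
python3 - <<'E'
from lat import *
p,w=lat();n=np.array([.199,.980]);e=monitor.get_state();print(e['ee_pos'],e['ee_rot'],e['ee_pos'][:2]@n,np.median(p@n),len(p),np.degrees(np.arctan2(*(p[-1]-p[0])[::-1])))
E
```

```text
t: 10.45
ee_pos: [0.5575, 0.0577, 0.1562]
ee_rot: [0.308, 3.126, 0.002]
ft_force: [-0.3, -0.7, -0.4]
gripper_width: 0.0929
grip_force: 0.0
t: 11.12
ee_pos: [0.5589, 0.0524, 0.1556]
ee_rot: [-0.317, -3.125, 0.0]
ft_force: [0.5, 0.4, -0.2]
gripper_width: 0.0929
grip_force: 0.0
t: 11.37
ee_pos: [0.5588, 0.0532, 0.1556]
ee_rot: [-0.315, -3.126, -0.0]
ft_force: [-1.0, -0.0, -0.2]
gripper_width: 0.0928
grip_force: 0.0
[0.55881677 0.05324391 0.15563153] [-3.14674481e-01 -3.12570134e+00  5.13454311e-05] 0.16338356493537465 0.17201897796624932 2 -14.573223628298813
```

```bash
python3 -m handwheel '[[0,0,0,-4.5,27.2,-1,1],[0,0,0,-4.5,27.2,-1,1],[0,0,0,-4.5,27.2,-1,1],[0,0,0,-4.5,27.2,-1,1],[0,0,0,-4.5,27.2,-1,1],[0,0,0,-4.5,27.2,-1,1],[0,0,0,-4.5,27.2,-1,1],[0,0,0,-4.5,27.2,-1,1]]'
python3 -m handwheel '[[0,0,0,0,0,0,1],[0,0,0,0,0,0,1],[0,0,0,0,0,0,1]]'
python3 - <<'E'
from lat import *
p,w=lat();n=np.array([.199,.980]);e=monitor.get_state();print(e['ee_pos'],e['ee_rot'],e['ee_pos'][:2]@n,(p@n).round(4),len(p))
f=w['frame'].astype(int);print(f[60:160:6,250].tolist())
E
```

```text
t: 12.08
ee_pos: [0.5098, 0.3346, 0.146]
ee_rot: [-0.296, -3.125, -0.011]
ft_force: [-1.4, 1.1, -0.4]
gripper_width: 0.0927
grip_force: 0.0
t: 12.33
ee_pos: [0.5148, 0.323, 0.1454]
ee_rot: [0.319, 3.125, -0.003]
ft_force: [0.2, -0.2, -0.7]
gripper_width: 0.093
grip_force: 0.0
[0.51482334 0.32297971 0.14553027] [ 3.19687266e-01  3.12484994e+00 -2.54714805e-03] 0.4189699583658529 [0.4227 0.4227 0.4223 0.4223 0.4223 0.4223 0.4227 0.4223 0.4223 0.4223
 0.4218 0.4218 0.4218] 13
[[216, 209, 205], [215, 209, 202], [215, 209, 204], [45, 89, 69], [43, 84, 62], [254, 47, 40], [242, 241, 235], [238, 237, 233], [240, 238, 233], [238, 238, 232], [239, 238, 233], [239, 238, 233], [238, 237, 231], [237, 237, 232], [238, 238, 231], [238, 236, 232], [237, 237, 231]]
```

```bash
python3 -m handwheel '[[0,0,0,0,0.18,-4,1],[0,0,0,0,0.18,-8,1],[0,0,0,0,0.18,-11.7,1],[0,0,0,0,0.18,-11.7,1],[0,0,0,0,0.18,-11.7,1],[0,0,0,0,0.18,-11.7,0.3],[0,0,0,0,0.18,-11.7,0.2],[0,0,0,0,0.18,-11.7,0.15]]'
python3 -m handwheel '[[0,0,0,0,0,0,0.1],[0,0,0,0,0,0,0.05],[0,0,0,0,0,0,0],[0,0,0,0,0,0,-0.1],[0,0,0,0,0,0,-0.1],[0,0,0,0,0,0,-0.1],[0,0,0,0,0,0,-0.1],[0,0,0,0,0,0,-0.1]]' 20
python3 - <<'E'
from h import *
e=monitor.get_state();print(e['ee_pos'],e['ee_rot'],e['gripper_width'])
pickle.dump(snap('scene'),open('s7.pkl','wb'))
E
python3 runfit.py s7.pkl 0.5239 0.3228 -0.2007 0.028 mat|head -1
```

```text
t: 13.05
ee_pos: [0.5151, 0.3274, 0.0311]
ee_rot: [0.316, 3.123, 0.003]
ft_force: [0.8, 0.5, -0.5]
gripper_width: 0.0777
grip_force: 0.0
t: 13.72
ee_pos: [0.5138, 0.3264, 0.0288]
ee_rot: [-0.315, -3.126, 0.002]
ft_force: [-1.1, -2.2, 5.0]
gripper_width: 0.0493
grip_force: 20.0
[0.51379382 0.32641384 0.02883109] [-3.15211537e-01 -3.12551339e+00  2.12271133e-03] 0.049286568113650814
theta(-y side) deg -0.6675828901853427 lat mm -0.9468920103849809 ax mm -0.9797297756613934 (np.float64(9.467164905177757), np.float64(92.00304498269897), array([0.52275117, 0.32206743]))
```

Angle now reads about 0° (the regrip rolled it the missing amount). Lift and carry.

```bash
python3 -m handwheel '[[0,0,0,0,0,0,-0.1],[0,0,0,0,0,0,-0.1],[0,0,0,0,0,1,-0.1],[0,0,0,0,0,3,-0.1],[0,0,0,0,0,6,-0.1],[0,0,0,0,0,9,-0.1],[0,0,0,0,0,12,-0.1],[0,0,0,0,0,14,-0.1]]' 50
python3 -m handwheel '[[0,0,0,0,-1,0,-0.1],[0,0,1,0,-3,0,-0.1],[0,0,2,0,-6,0,-0.1],[0,0,3,0,-9,0,-0.1],[0,0,4,0,-12,0,-0.1],[0,0,5,0,-15,0,-0.1],[0,0,6,0.5,-18,0,-0.1],[0,0,6.6,1,-21,0,-0.1]]'
python3 -m handwheel '[[0,0,1,0,-3,0,-0.1],[0,0,2,0,-6,0,-0.1],[0,0,3,0,-9,0,-0.1],[0,0,4,0.2,-12,0,-0.1],[0,0,5,0.4,-15,0,-0.1],[0,0,6,0.6,-18,0,-0.1],[0,0,6.7,0.8,-21,0,-0.1],[0,0,6.7,1,-24,0,-0.1]]'
python3 -m handwheel '[[0,0,0,0,-3,0,-0.1],[0,0,0,0.1,-6,0,-0.1],[0,0,0,0.1,-9,0,-0.1],[0,0,0,0.2,-12,0,-0.1],[0,0,0,0.2,-14,0,-0.1],[0,0,0,0.2,-15,0,-0.1],[0,0,0,0.2,-15,0,-0.1],[0,0,0,0.2,-15,0,-0.1]]'
python3 -m handwheel '[[0,0,0,0,0,0,-0.1],[0,0,0,0,0,0,-0.1],[0,0,0,0,0,0,-0.1],[0,0,0,0,0,0,-0.1],[0,0,0,0,0,0,-0.1],[0,0,0,0,0,0,-0.1]]'
```

```text
t: 14.43
ee_pos: [0.5137, 0.3283, 0.1706]
ee_rot: [0.313, 3.125, 0.004]
ft_force: [0.9, 0.6, -5.9]
gripper_width: 0.0495
grip_force: 50.0
t: 15.1
ee_pos: [0.5217, 0.1146, 0.1663]
ee_rot: [-0.132, -3.134, 0.002]
ft_force: [1.0, 0.5, -6.2]
gripper_width: 0.049
grip_force: 50.0
t: 15.77
ee_pos: [0.5316, -0.1248, 0.1662]
ee_rot: [0.05, -3.137, -0.002]
ft_force: [0.8, 0.6, -5.7]
gripper_width: 0.0491
grip_force: 50.0
t: 16.43
ee_pos: [0.5348, -0.2715, 0.1671]
ee_rot: [0.05, -3.139, -0.005]
ft_force: [-0.0, 0.4, -6.0]
gripper_width: 0.049
grip_force: 50.0
t: 16.93
ee_pos: [0.5359, -0.2726, 0.1688]
ee_rot: [-0.05, 3.141, -0.0]
ft_force: [0.3, 0.4, -6.6]
gripper_width: 0.0491
grip_force: 50.0
```

```bash
python3 -m handwheel '[[0,0,0,0,-0.15,-2,-0.1],[0,0,0,0,-0.15,-5,-0.1],[0,0,0,0,-0.15,-8,-0.1],[0,0,0,0,-0.15,-10,-0.1],[0,0,0,0,-0.15,-10.8,-0.1],[0,0,0,0,-0.15,-11.1,-0.1],[0,0,0,0,-0.15,-11.1,-0.1],[0,0,0,0,-0.15,-11.1,-0.1]]'
python3 -m handwheel '[[0,0,0,0,0,0,-0.1],[0,0,0,0,0,0,-0.1],[0,0,0,0,0,-0.1,-0.1],[0,0,0,0,0,-0.1,-0.1],[0,0,0,0,0,-0.2,-0.1],[0,0,0,0,0,-0.2,-0.1],[0,0,0,0,0,-0.3,-0.1],[0,0,0,0,0,-0.3,-0.1]]'
python3 -m handwheel '[[0,0,0,0,0,0,-0.1],[0,0,0,0,0,0,-0.1]]'
```

```text
t: 17.6
ee_pos: [0.5373, -0.2747, 0.0591]
ee_rot: [-0.049, 3.138, -0.002]
ft_force: [0.3, -0.5, -5.2]
gripper_width: 0.049
grip_force: 50.0
t: 18.27
ee_pos: [0.5357, -0.2744, 0.0544]
ee_rot: [0.049, -3.141, -0.0]
ft_force: [-0.3, -0.2, -5.5]
gripper_width: 0.0493
grip_force: 50.0
t: 18.43
ee_pos: [0.5358, -0.2744, 0.0546]
ee_rot: [0.05, -3.141, -0.0]
ft_force: [-0.7, 0.3, -5.8]
gripper_width: 0.0494
grip_force: 50.0
```

Another 2 mm down in small steps, watching the force.

```bash
python3 -m handwheel '[[0,0,0,0,0,-0.05,-0.1],[0,0,0,0,0,-0.1,-0.1],[0,0,0,0,0,-0.1,-0.1],[0,0,0,0,0,-0.1,-0.1]]'
python3 -m handwheel '[[0,0,0,0,0,-0.05,-0.1],[0,0,0,0,0,-0.1,-0.1],[0,0,0,0,0,-0.1,-0.1],[0,0,0,0,0,-0.1,-0.1]]'
```

```text
t: 18.77
ee_pos: [0.5358, -0.2744, 0.0536]
ee_rot: [0.049, -3.141, 0.0]
ft_force: [-0.4, 0.1, -5.7]
gripper_width: 0.049
grip_force: 50.0
t: 19.1
ee_pos: [0.5359, -0.2745, 0.0531]
ee_rot: [-0.05, 3.141, -0.001]
ft_force: [-1.5, 0.6, -0.5]
gripper_width: 0.0492
grip_force: 50.0
```

```bash
python3 -m handwheel '[[0,0,0,0,0,-0.05,-0.1],[0,0,0,0,0,-0.05,-0.1],[0,0,0,0,0,-0.05,-0.1]]'
python3 -m handwheel '[[0,0,0,0,0,0,-0.1],[0,0,0,0,0,0,-0.1],[0,0,0,0,0,0,-0.1]]' 5
python3 -m handwheel '[[0,0,0,0,0,0,0.1],[0,0,0,0,0,0,0.2],[0,0,0,0,0,0,0.5],[0,0,0,0,0,0,0.8],[0,0,0,0,0,0,0.9],[0,0,0,0,0,0,0.9],[0,0,0,0,0,4,0.9],[0,0,0,0,0,8,0.9]]'
python3 -m handwheel '[[0,0,0,3,0,2,0.9],[0,0,0,7,0,2,0.9],[0,0,0,10,0,2,0.9],[0,0,0,10,0,2,0.9],[0,0,0,10,0,2,0.9],[0,0,0,10,0,2,0.9],[0,0,0,10,0,2,0.9],[0,0,0,10,0,2,0.9]]'
python3 - <<'E'
from h import *
for i in range(3): w=snap('wrist')
pickle.dump(w,open('w8.pkl','wb'));f=w['frame'].astype(int)
s=snap('scene');pickle.dump(s,open('s8.pkl','wb'))
im=np.zeros((384,800,3),np.uint8);im[:,:512]=w['frame'][:,:,::-1];im[:216,512:]=cv2.resize(s['frame'][120:210,100:220,::-1],(288,216),interpolation=2)
cv2.imwrite('pics/c8.png',im)
R=(f[...,0]>1.6*f[...,1]+20)&(f[...,2]<1.6*f[...,1]+20)
B=(f[...,2]>f[...,0]+15)
q=np.argwhere(R[:250]);print('red rows',q.min(0),q.max(0))
for r in range(10,240,14):
    c=np.where(R[r])[0];b=np.where(B[r])[0]
    g=f[r].min(1)>90;k,l,st,_=cv2.connectedComponentsWithStats(g.astype(np.uint8)[None])
    print(r,(c.min(),c.max()) if len(c) else None,(b.min(),b.max(),len(b)) if len(b) else None,[(st[i,0],st[i,0]+st[i,2]-1) for i in range(1,k) if 15<st[i,2]<120])
e=monitor.get_state();print(e['ee_pos'],e['ee_rot'])
E
```

```text
t: 19.35
ee_pos: [0.536, -0.2745, 0.053]
ee_rot: [-0.05, 3.141, -0.001]
ft_force: [-2.6, 0.7, 5.1]
gripper_width: 0.049
grip_force: 50.0
t: 19.6
ee_pos: [0.5362, -0.2748, 0.0526]
ee_rot: [-0.049, 3.14, -0.001]
ft_force: [-3.1, -0.0, 4.5]
gripper_width: 0.0499
grip_force: 5.0
t: 20.27
ee_pos: [0.5339, -0.2738, 0.1304]
ee_rot: [0.05, -3.135, -0.005]
ft_force: [1.1, -0.0, 0.0]
gripper_width: 0.0874
grip_force: 0.0
t: 20.93
ee_pos: [0.6345, -0.2752, 0.1521]
ee_rot: [0.048, -3.14, 0.001]
ft_force: [-0.7, -0.5, 0.4]
gripper_width: 0.0884
grip_force: 0.0
red rows [87  0] [248 270]
10 None (np.int64(212), np.int64(304), 22) [(np.int32(224), np.int32(293))]
24 None (np.int64(217), np.int64(298), 11) [(np.int32(224), np.int32(293))]
38 None None [(np.int32(224), np.int32(293))]
52 None None [(np.int32(225), np.int32(292))]
66 None None [(np.int32(225), np.int32(292))]
80 None None [(np.int32(225), np.int32(291))]
94 (np.int64(245), np.int64(270)) None [(np.int32(225), np.int32(244)), (np.int32(272), np.int32(291))]
108 (np.int64(246), np.int64(270)) None [(np.int32(226), np.int32(244)), (np.in
[... 278 characters left out ...]
4(246), np.int64(269)) (np.int64(216), np.int64(299), 20) [(np.int32(227), np.int32(245)), (np.int32(271), np.int32(289))]
164 (np.int64(246), np.int64(269)) (np.int64(217), np.int64(298), 18) [(np.int32(227), np.int32(244)), (np.int32(271), np.int32(289))]
178 (np.int64(246), np.int64(269)) None [(np.int32(227), np.int32(244)), (np.int32(270), np.int32(288))]
192 None None [(np.int32(2), np.int32(19))]
206 (np.int64(0), np.int64(3)) None [(np.int32(11), np.int32(33))]
220 (np.int64(17), np.int64(17)) None []
234 (np.int64(2), np.int64(31)) (np.int64(100), np.int64(118), 11) [(np.int32(39), np.int32(97))]
[ 0.63534589 -0.27481697  0.15237592] [ 4.85393067e-02 -3.14107761e+00  5.27609117e-04]
```

View pics/c8.png

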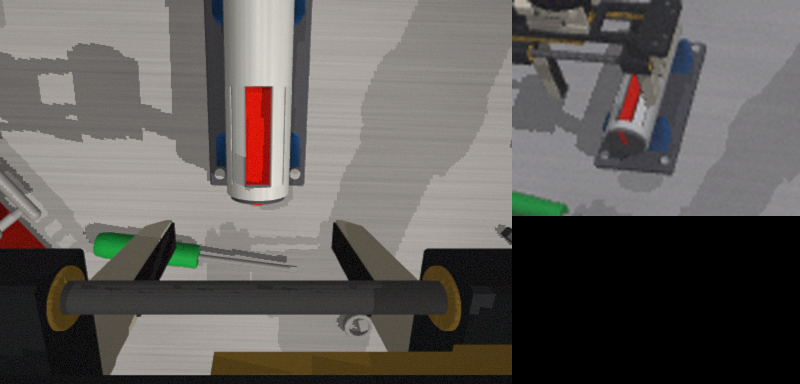

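The keyway is straight up: red columns 246–269 (middle 257.5), shaft 227–289 (middle 258), blocks 216–299 (middle 257.5). Next I'll check axial centring and get the slot position.

```bash
python3 - <<'E'
from boxfit import *
w=pickle.load(open('w8.pkl','rb'));f=w['frame'].astype(int)
R=(f[...,0]>1.6*f[...,1]+20)&(f[...,2]<1.6*f[...,1]+20)
r=np.where(R[:,258][:195])[0];print('slot rows',r.min(),r.max())
P=[px2w(w,(257.8,v),.068) for v in(r.min()-.5,r.max()+.5)];print('slot ends',P,P[1]-P[0])
T=cv2.inRange(cv2.cvtColor(w['frame'],cv2.COLOR_RGB2HSV),(100,100,25),(130,255,255))
for c in(217,219,297,299):
    b=np.where(T[100:200,c])[0]+100;print(c,b.min(),b.max(),[px2w(w,(c,v),.044)[0].round(4) for v in(b.min()-.5,b.max()+.5)])
a=np.array([np.cos(.0315),np.sin(.0315)])
for p in P: print('pos along',p[:2]@a)
E
```

```text
slot rows 87 184
slot ends [array([ 0.55346852, -0.27308641,  0.068     ]), array([ 0.62382158, -0.27062921,  0.068     ])] [0.07035306 0.00245721 0.        ]
217 135 165 [np.float64(0.59), np.float64(0.6151)]
219 133 165 [np.float64(0.5884), np.float64(0.6151)]
297 135 166 [np.float64(0.588), np.float64(0.6139)]
299 137 156 [np.float64(0.5895), np.float64(0.6056)]
pos along 0.5445931549829657
pos along 0.6149886999652053
```

```bash
python3 - <<'E'
from fit import *
w=pickle.load(open('w8.pkl','rb'));f=w['frame'].astype(int)
print('col217',[(r,f[r,217].tolist()) for r in range(176,192)])
print('col258',[(r,f[r,258].tolist()) for r in range(184,210,1)])
for r in(183.5,185.5,187.5): print('plate',r,px2w(w,(217,r),.008)[0])
for r in(195,197,199,201,203): print('crest',r,px2w(w,(258,r),.077)[0])
E
python3 runfit.py s8.pkl 0.5481 -0.2735 0.0315 0.052 cradle|head -1
python3 - <<'E'
from boxfit import *
def blue(q): h=cv2.cvtColor(q['frame'],cv2.COLOR_RGB2HSV);return cv2.inRange(h,(100,100,25),(130,255,255))>0
w=pickle.load(open('wc.pkl','rb'));T=blue(w)
# block edges in empty-cradle view
for c in(212,222,285,290): 
    for lo,hi in((0,100),(120,230)):
        b=np.where(T[lo:hi,c])[0]+lo
        if len(b): print(c,b.min(),b.max(),[px2w(w,(c,v),.044)[0].round(4) for v in(b.min()-.5,b.max()+.5)])
E
```

```text
col217 [(176, [170, 167, 158]), (177, [169, 165, 158]), (178, [145, 143, 140]), (179, [85, 86, 86]), (180, [76, 76, 79]), (181, [78, 78, 81]), (182, [77, 77, 80]), (183, [78, 78, 83]), (184, [81, 85, 84]), (185, [119, 116, 113]), (186, [164, 159, 155]), (187, [165, 162, 158]), (188, [167, 162, 158]), (189, [168, 164, 160]), (190, [159, 154, 151]), (191, [160, 156, 151])]
col258 [(184, [144, 44, 37]), (185, [94, 89, 83]), (186, [90, 91, 88]), (187, [115, 114, 110]), (188, [204, 203, 197]), (189, [206, 205, 200]), (190, [209, 209, 202]), (191, [208, 206, 200]), (192, [209, 205, 198]), (193, [207, 205, 199]), (194, [208, 207, 198]), (195, [207, 207, 199]), (196, [206, 204, 197]), (197, [210, 208, 199]), (198, [206, 205, 196]), (199, [205, 205, 197]), (200, [199, 197, 189]), (201, [94, 96, 96]), (202, [74, 75, 80]), (203, [113, 69, 74]), (204, [216, 31, 23]), (205, [199, 77, 73]), (206, [149, 144, 140]), (207, [165, 164, 158]), (208, [164, 162, 161]), (209, [168, 160, 158])]
plate 183.5 0.639895004606311
plate 185.5 0.641856940039161
plate 187.5 0.6438256410342187
crest 195 0.6293675970090645
crest 197 0.630893935504074
crest 199 0.6324255899740557
crest 201 0.6339625882393992
crest 203 0.6355049583149581
theta(-y side) deg 3.223241937104885 lat mm -2.1315951411410996 ax mm 13.131903380470181 (np.float64(32.834014390069754), np.float64(212.6718031526336), array([ 0.56129252, -0.27521695]))
212 7 46 [np.float64(0.4783), np.float64(0.5053)]
212 159 186 [np.float64(0.5906), np.float64(0.6145)]
222 9 49 [np.float64(0.4793), np.float64(0.507)]
222 153 187 [np.float64(0.5852), np.float64(0.615)]
285 10 50 [np.float64(0.4778), np.float64(0.5055)]
285 154 188 [np.float64(0.5837), np.float64(0.6135)]
290 9 50 [np.float64(0.4769), np.float64(0.5054)]
290 157 188 [np.float64(0.586), np.float64(0.6133)]
```

The shaft sits about 2 mm toward +x of the cradle centre, which is good enough. Next I'll take a settled look at the key.

```bash
python3 -m handwheel '[[0,0,-13,0,27,0,0],[0,0,-13,0,27,0,0],[0,0,-13,0,27,0,0],[0,0,-13,0,27,0,0],[0,0,-13,0,27,0,0],[0,0,-13,0,27,0,0],[0,0,-13,0,27,0,0],[0,0,-13,0,27,0,0]]'
python3 -m handwheel '[[0,0,0,0,0,0,0],[0,0,0,0,0,0,0],[0,0,0,0,0,0,0],[0,0,0,0,0,0,0]]'
python3 - <<'E'
from boxfit import *
for i in range(2): w=snap('wrist')
pickle.dump(w,open('wk2.pkl','wb'));e=monitor.get_state();print(e['ee_pos'],e['ee_rot'])
h=cv2.cvtColor(w['frame'],cv2.COLOR_RGB2HSV);T=cv2.inRange(h,(12,110,50),(35,255,255))>0
print(fit(w,T,(.572,-.004,-.19),[(0,.068,.016,0,.02)]))
T[245:]=0;k,l,st,ce=cv2.connectedComponentsWithStats(T.astype(np.uint8));i=1+np.argmax(st[1:,4]);print(st[i])
# top face = bright part
p=np.argwhere(l==i);v=w['frame'][p[:,0],p[:,1],0];print(np.percentile(v,[5,25,50,75,95]))
for r in range(st[i,1]-1,st[i,1]+st[i,3]+2,6): print(r,w['frame'][r,st[i,0]-2:st[i,0]+st[i,2]+2,0].tolist())
E
```

```text
t: 21.8
ee_pos: [0.6353, 0.0052, 0.1531]
ee_rot: [0.288, 3.128, 0.01]
ft_force: [0.7, 1.6, 0.1]
gripper_width: 0.047
grip_force: 0.0
t: 22.13
ee_pos: [0.6359, -0.0072, 0.152]
ee_rot: [-0.312, -3.126, 0.002]
ft_force: [0.4, -1.0, -1.0]
gripper_width: 0.0465
grip_force: 0.0
[ 0.63585975 -0.00626261  0.15199516] [-3.10638688e-01 -3.12604194e+00  1.09265190e-03]
(np.float64(0.5724906408135345), np.float64(-0.0021322829352234014), np.float64(-11.448948905160737), np.float64(88.31372549019608), np.int64(1471))
[ 233   70   19   81 1471]
[133. 181. 185. 190. 195.]
69 [97, 98, 95, 96, 117, 151, 148, 147, 151, 147, 147, 149, 145, 150, 149, 149, 150, 150, 149, 149, 149, 152, 153]
75 [92, 93, 101, 149, 185, 189, 184, 184, 184, 185, 189, 187, 189, 189, 194, 196, 195, 193, 194, 197, 190, 135, 144]
81 [92, 91, 96, 148, 183, 186, 183, 184, 182, 182, 187, 188, 186, 189, 191, 195, 195, 195, 193, 197, 186, 137, 147]
87 [109, 87, 99, 142, 183, 185, 185, 183, 185, 188, 186, 186, 187, 189, 193, 195, 194, 192, 194, 198, 185, 151, 146]
93 [118, 111, 99, 137, 179, 186, 184, 180, 181, 185, 185, 186, 185, 189
[... 425 characters left out ...]
 128, 166, 187, 187, 180, 180, 182, 181, 181, 183, 186, 190, 192, 191, 190, 191, 193, 186, 149, 152]
123 [117, 116, 107, 123, 166, 186, 186, 181, 180, 180, 182, 183, 185, 187, 188, 189, 191, 189, 194, 191, 185, 135, 148]
129 [118, 116, 105, 118, 163, 182, 187, 180, 179, 182, 182, 185, 185, 186, 188, 192, 191, 193, 191, 194, 185, 132, 143]
135 [110, 111, 109, 116, 164, 186, 185, 178, 179, 181, 180, 180, 180, 182, 190, 189, 189, 188, 189, 195, 180, 135, 144]
141 [116, 117, 116, 116, 162, 185, 183, 180, 179, 180, 181, 184, 184, 183, 187, 189, 190, 192, 192, 195, 182, 143, 148]
147 [177, 175, 164, 118, 161, 190, 186, 179, 182, 184, 180, 181, 182, 182, 187, 190, 188, 188, 188, 191, 184, 149, 149]
```

```bash
python3 - <<'E'
from h import *
w=pickle.load(open('wk2.pkl','rb'));f=w['frame']
print([int(f[r,243,0]) for r in range(66,74)],[int(f[r,243,0]) for r in range(145,160)])
A=px2w(w,(243,69.5),.02);B=px2w(w,(243,150.5),.02);print(A,B,(A+B)/2,np.linalg.norm(A-B))
E
python3 -m handwheel '[[0,0,0,-3,0.25,-3,0],[0,0,0,-6.35,0.25,-5,0],[0,0,0,-6.35,0.25,-8,0],[0,0,0,-6.35,0.25,-10,0],[0,0,0,-6.35,0.25,-10,0],[0,0,0,-6.35,0.25,-10,0],[0,0,0,-6.35,0.25,-10,0],[0,0,0,-6.35,0.25,-10,0]]'
```

```text
[150, 153, 155, 145, 128, 168, 190, 187] [177, 178, 182, 179, 174, 158, 152, 151, 147, 158, 153, 153, 150, 148, 151]
[0.53948584 0.00544941 0.02      ] [ 0.60530103 -0.00835388  0.02      ] [ 0.57239343 -0.00145223  0.02      ] 0.06724707252050192
t: 22.9
ee_pos: [0.5741, -0.0019, 0.0538]
ee_rot: [0.307, 3.123, 0.001]
ft_force: [1.4, 0.6, 0.2]
gripper_width: 0.0467
grip_force: 0.0
```

```bash
python3 -m handwheel '[[0,0,0,0,0,-1,0],[0,0,0,0,0,-2,0],[0,0,0,0,0,-2.4,0],[0,0,0,0,0,-2.4,0],[0,0,0,0,0,-2.4,0],[0,0,0,0,0,-2.4,0]]'
```

```text
t: 23.4
ee_pos: [0.5724, -0.0018, 0.0281]
ee_rot: [-0.306, -3.127, -0.0]
ft_force: [0.7, -0.1, -0.3]
gripper_width: 0.0465
grip_force: 0.0
```

```bash
python3 -m handwheel '[[0,0,0,0,0,0,-0.3],[0,0,0,0,0,0,-0.5],[0,0,0,0,0,0,-0.55],[0,0,0,0,0,0,-0.6],[0,0,0,0,0,0,-0.7],[0,0,0,0,0,0,-0.8],[0,0,0,0,0,0,-0.8],[0,0,0,0,0,0,-0.8]]' 25
python3 -m handwheel '[[0,0,0,0,0,0,-0.8],[0,0,0,0,0,0,-0.8],[0,0,0,0,0,1,-0.8],[0,0,0,0,0,4,-0.8],[0,0,0,0,0,8,-0.8],[0,0,0,0,0,12,-0.8],[0,0,0,0,0,12,-0.8],[0,0,0,0,0,12,-0.8]]'
```

```text
t: 24.07
ee_pos: [0.5723, -0.0023, 0.0283]
ee_rot: [0.307, 3.127, -0.001]
ft_force: [0.2, -1.5, 1.3]
gripper_width: 0.0159
grip_force: 25.0
t: 24.73
ee_pos: [0.5738, -0.0012, 0.1509]
ee_rot: [0.305, 3.121, 0.002]
ft_force: [-0.2, -0.4, -1.8]
gripper_width: 0.0155
grip_force: 25.0
```

```bash
python3 -m handwheel '[[0,0,2,0,-3,0,-0.8],[0,0,5,0,-7,0,-0.8],[0,0,8,1,-11,0,-0.8],[0,0,11,1.6,-15,0,-0.8],[0,0,13,1.6,-19,0,-0.8],[0,0,13,1.6,-23,0,-0.8],[0,0,13,1.6,-26,0,-0.8],[0,0,13,1.6,-27.1,0,-0.8]]'
python3 -m handwheel '[[0,0,0,0,0,0,-0.8],[0,0,0,0,0,0,-0.8],[0,0,0,0,0,-1.5,-0.8],[0,0,0,0,0,-3,-0.8],[0,0,0,0,0,-3.5,-0.8],[0,0,0,0,0,-3.5,-0.8],[0,0,0,0,0,-3.5,-0.8],[0,0,0,0,0,-3.5,-0.8]]'
python3 - <<'E'
from h import *
e=monitor.get_state();print(e['ee_pos'],e['ee_rot'],e['ft_force'])
s=snap('scene');d=snap('side');w=snap('wrist');pickle.dump((s,d,w),open('p9.pkl','wb'))
im=np.zeros((384,800,3),np.uint8)
for i,q in enumerate((s,d)):
    u=w2px(q,[[.60,-.273,.08]])[0];im[:380,i*400:i*400+400]=cv2.resize(cv2.getRectSubPix(q['frame'][:,:,::-1].copy(),(80,76),(float(u[0]),float(u[1]))),(400,380),interpolation=2)
cv2.imwrite('pics/c9.png',im)
E
```

```text
t: 25.4
ee_pos: [0.5852, -0.2806, 0.1451]
ee_rot: [0.035, -3.136, 0.005]
ft_force: [0.3, -1.1, -2.1]
gripper_width: 0.0156
grip_force: 25.0
t: 26.07
ee_pos: [0.5892, -0.2717, 0.1141]
ee_rot: [-0.052, 3.14, 0.0]
ft_force: [-0.4, 0.3, -1.9]
gripper_width: 0.0158
grip_force: 25.0
[ 0.58923882 -0.27170856  0.1140697 ] [-5.20324702e-02  3.13963494e+00  1.44964936e-04] [-0.36968794  0.32186123 -1.90746788]
```

View pics/c9.png

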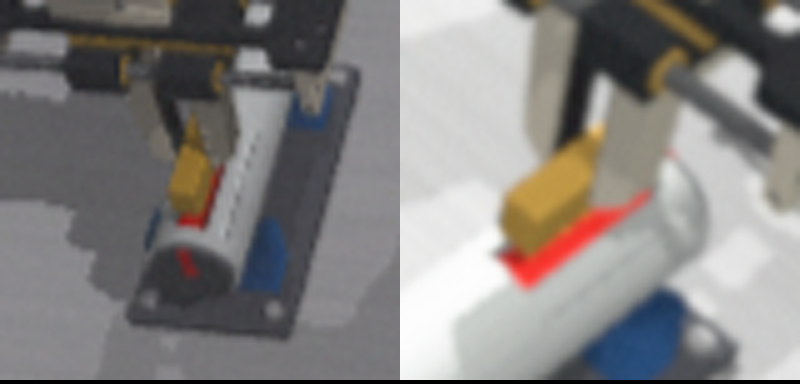

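The key hangs above the slot, aligned with it in both views ((190,190) over red in the scene crop, (545,205) over red in the side crop). Fine correction, then lower.

```bash
python3 -m handwheel '[[0,0,0,-0.08,-0.15,0,-0.8],[0,0,0,-0.08,-0.15,0,-0.8],[0,0,0,-0.08,-0.15,-0.3,-0.8],[0,0,0,-0.08,-0.15,-0.5,-0.8],[0,0,0,-0.08,-0.15,-0.7,-0.8],[0,0,0,-0.08,-0.15,-0.8,-0.8],[0,0,0,-0.08,-0.15,-0.8,-0.8],[0,0,0,-0.08,-0.15,-0.8,-0.8]]'
python3 -m handwheel '[[0,0,0,0,0,-0.1,-0.8],[0,0,0,0,0,-0.2,-0.8],[0,0,0,0,0,-0.2,-0.8],[0,0,0,0,0,-0.2,-0.8]]'
```

```text
t: 26.88
ee_pos: [0.5875, -0.2744, 0.105]
ee_rot: [0.049, -3.141, -0.0]
ft_force: [0.0, 0.6, -1.6]
gripper_width: 0.0157
grip_force: 25.0
t: 27.22
ee_pos: [0.5875, -0.2745, 0.1031]
ee_rot: [0.049, -3.141, 0.0]
ft_force: [0.2, 0.0, -1.6]
gripper_width: 0.0156
grip_force: 25.0
```

```bash
python3 -m handwheel '[[0,0,0,0,0,0.2,-0.8],[0,0,0,0.08,0.1,0.2,-0.8],[0,0,0,0.08,0.1,0.2,-0.8],[0,0,0,0.08,0.1,0,-0.8],[0,0,0,0.08,0.1,-0.1,-0.8],[0,0,0,0.08,0.1,-0.1,-0.8]]'
python3 -m handwheel '[[0,0,0,0,0,-0.1,-0.8],[0,0,0,0,0,-0.15,-0.8],[0,0,0,0,0,-0.15,-0.8]]'
```

```text
t: 27.72
ee_pos: [0.588, -0.2734, 0.1017]
ee_rot: [0.049, -3.14, -0.0]
ft_force: [0.8, 0.9, -1.5]
gripper_width: 0.0155
grip_force: 25.0
t: 27.97
ee_pos: [0.5882, -0.2734, 0.1004]
ee_rot: [0.049, -3.141, -0.0]
ft_force: [-0.2, -0.6, -1.2]
gripper_width: 0.016
grip_force: 25.0
```

It is entering freely (underside about 0.072, below the slot edges). Continuing down.

```bash
python3 -m handwheel '[[0,0,0,0,0,-0.1,-0.8],[0,0,0,0,0,-0.2,-0.8],[0,0,0,0,0,-0.2,-0.8]]'
python3 -m handwheel '[[0,0,0,0,0,-0.1,-0.8],[0,0,0,0,0,-0.15,-0.8],[0,0,0,0,0,-0.15,-0.8]]'
```

```text
t: 28.22
ee_pos: [0.5882, -0.2734, 0.0984]
ee_rot: [0.049, -3.141, -0.0]
ft_force: [0.4, 0.2, -1.2]
gripper_width: 0.0153
grip_force: 25.0
t: 28.47
ee_pos: [0.5882, -0.2734, 0.097]
ee_rot: [0.049, -3.141, -0.0]
ft_force: [-0.1, -0.6, -0.8]
gripper_width: 0.0157
grip_force: 25.0
```

```bash
python3 -m handwheel '[[0,0,0,0,0,-0.05,-0.8],[0,0,0,0,0,-0.1,-0.8],[0,0,0,0,0,-0.1,-0.8]]'
```

```text
t: 28.72
ee_pos: [0.5884, -0.2735, 0.0963]
ee_rot: [-0.049, 3.141, -0.0]
ft_force: [-0.7, 0.9, -1.0]
gripper_width: 0.0155
grip_force: 25.0
```

```bash
python3 -m handwheel '[[0,0,0,0,0,-0.03,-0.6],[0,0,0,0,0,-0.03,-0.4],[0,0,0,0,0,-0.03,-0.4],[0,0,0,0,0,1.5,-0.4],[0,0,0,0,0,2.2,-0.8],[0,0,0,0,0,2.2,-1],[0,0,0,0,0,2.2,-1],[0,0,0,0,0,2.2,-1]]' 10
python3 -m handwheel '[[0,0,0,0,0,0,-1],[0,0,0,0,0,-0.5,-1],[0,0,0,0,0,-0.8,-1],[0,0,0,0,0,-1,-1],[0,0,0,0,0,-1.1,-1],[0,0,0,0,0,-1.1,-1]]'
```

```text
t: 29.38
ee_pos: [0.5881, -0.2734, 0.1178]
ee_rot: [0.049, -3.141, 0.0]
ft_force: [0.4, -0.9, -0.1]
gripper_width: 0.0056
grip_force: 0.0
t: 29.88
ee_pos: [0.5881, -0.2733, 0.1065]
ee_rot: [0.049, -3.14, -0.001]
ft_force: [0.1, -0.1, -0.1]
gripper_width: 0.0006
grip_force: 0.0
```

```bash
python3 -m handwheel '[[0,0,0,0,0,-0.05,-1],[0,0,0,0,0,-0.1,-1],[0,0,0,0,0,-0.15,-1],[0,0,0,0,0,-0.15,-1]]'
python3 -m handwheel '[[0,0,0,0,0,-0.05,-1],[0,0,0,0,0,-0.1,-1],[0,0,0,0,0,-0.1,-1]]'
```

```text
t: 30.22
ee_pos: [0.5883, -0.2734, 0.1056]
ee_rot: [0.049, -3.141, 0.0]
ft_force: [0.3, -0.2, 0.1]
gripper_width: -0.0001
grip_force: 0.0
t: 30.47
ee_pos: [0.5885, -0.2735, 0.1053]
ee_rot: [-0.049, 3.141, -0.001]
ft_force: [-1.1, 0.4, 4.0]
gripper_width: 0.0004
grip_force: 2.1
```

```bash
python3 -m handwheel '[[0,0,0,0,0,-0.1,-1],[0,0,0,0,0,-0.2,-1],[0,0,0,0,0,-0.2,-1],[0,0,0,0,0,-0.2,-1]]'
python3 -m handwheel '[[0,0,0,0,0,0.3,-1],[0,0,0,0,0,2,-1],[0,0,0,0,0,5,-1],[0,0,0,4,0,7,-1],[0,0,0,7,0,7,-1],[0,0,0,7,0,7,-1],[0,0,0,7,0,7,-1],[0,0,0,7,0,7,-1]]'
python3 -m handwheel '[[0,0,0,0,0,0,-1],[0,0,0,0,0,0,-1],[0,0,0,0,0,0,-1]]'
python3 - <<'E'
from h import *
w=snap('wrist');d=snap('side')
im=np.zeros((384,800,3),np.uint8);im[:,:400]=w['frame'][:,50:450,::-1]
u=w2px(d,[[.58,-.273,.07]])[0];im[:380,400:]=cv2.resize(cv2.getRectSubPix(d['frame'][:,:,::-1].copy(),(100,95),(float(u[0]),float(u[1]))),(400,380),interpolation=2)
cv2.imwrite('pics/c10.png',im)
E
```

```text
t: 30.8
ee_pos: [0.5885, -0.2735, 0.1052]
ee_rot: [-0.049, 3.141, -0.002]
ft_force: [-4.7, 0.5, 12.4]
gripper_width: 0.0005
grip_force: 6.2
t: 31.47
ee_pos: [0.6572, -0.2735, 0.1713]
ee_rot: [0.05, -3.138, -0.0]
ft_force: [0.2, 0.6, -0.5]
gripper_width: 0.0002
grip_force: 0.0
t: 31.72
ee_pos: [0.6574, -0.274, 0.1725]
ee_rot: [0.048, -3.14, 0.001]
ft_force: [0.0, 0.2, 0.3]
gripper_width: 0.0007
grip_force: 0.0
```

View pics/c10.png

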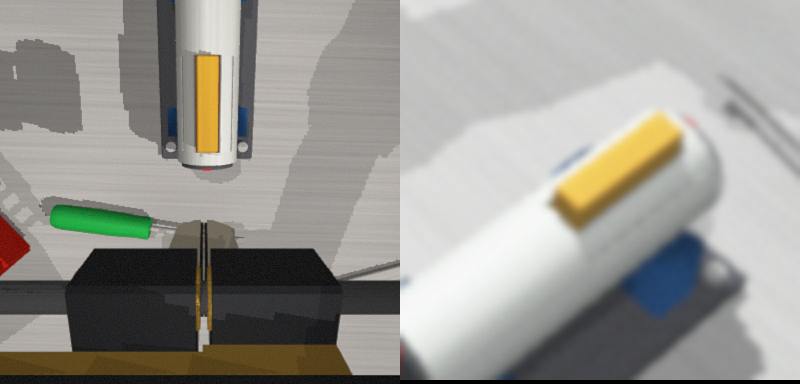

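The key sits level in the slot (columns 196–220 at (208,104), shaft centred at 207), the shaft is in the V-blocks, and the gripper is clear. Handing in.

```bash
python3 -c "
from workcell import robot
print(robot.hand_in())"
```

```text
the job is handed in; nothing more can be done
None
```

I handed the job in at about 32 s: the shaft was rolled keyway-up, set in the V-blocks about 2 mm off centre along its axis and let go, the brass key was pressed home, and the other parts weren't touched; the hand-in returned no verdict.

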